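# Cull damaged battery packs and dock the sound ones for charging

### The job

First flip the charging dock's switch to off, away from the bays, then check the loose battery packs on the board by their shape: lay every damaged one (swollen lid, broken tab, corner or end) in the empty red tray on the board, and press each sound one straight down into a bay of its own in the dock until it clicks home under both catches, without forcing it once it is home. A damaged pack must never go into the dock. Only when all the packs are where they belong, flip the switch back to on, towards the bays.

Things in the scene. Friction and masses are not known exactly. Their poses are not given: they have to be found in the camera images.
- dock: Charging dock, 288 x 178 mm, fixed on a raised board whose top is 50 mm above the bench; origin at the centre of its underside, z up. Grey base plate 14 mm thick; three bays in a row along its x, a switch housing at its -x end. Each bay takes one pack lying flat along the dock's y, either way round, between two grey end blocks (50 mm wide, inner faces 55 mm from the bay's middle, tops 56 mm above its underside).
- bay_1: Black seat of bay 1, nearest the switch; origin at the middle of its surface, 32 mm above the dock's underside, at x = -55 mm from the dock's origin; a pack that is home has its origin here. Axes as the dock's. The seat is 40 mm wide (x), 100 mm long (y). Beside it, between the bays, the dock is open down to the base plate, so fingers have room.
- bay_2: Black seat of bay 2, the middle one; origin at the middle of its surface, 32 mm above the dock's underside, at x = 22 mm from the dock's origin; a pack that is home has its origin here. Axes as the dock's. In every bay four steel guide pins, 7 mm thick with round tops 48 mm above the dock's underside, stand 22.5 mm to the sides and 49.5 mm endways of the middle: the pack's tabs go down between them with 3 mm to spare each side.
- bay_3: Black seat of bay 3, farthest from the switch; origin at the middle of its surface, 32 mm above the dock's underside, at x = 99 mm from the dock's origin; a pack that is home has its origin here. Axes as the dock's. Bays are 77 mm apart, so a neighbouring pack stands 31 mm beside the one being docked.
- catch_tip (a point): Tip of one of bay 1's two white spring catches, 43 mm above the dock's underside, sticking 7 mm out of its end block; all bays alike. A pack pushed straight down meets their slopes with its underside about 16 mm above the seat, resistance peaks near 10 N about 5 mm lower, and in the last 3 mm the catches click over the tabs and hold it on the seat. About 20 N straight up pulls it out again.
- charger_switch (a joint): Dock's toggle switch: steel bat lever hinged along the dock's y, 119 mm to the -x side of the dock's origin, pivot 44 mm up. 0 = off (leans 0.45 rad towards the dock's -x), 0.9 = on (leans as far towards its +x, the bays). It starts on and stays where it is left; about 2 N at the tip moves it.
- switch_tip (a point): Centre of the 14 mm ball at the end of the switch lever, 42 mm from the pivot: 82 mm above the dock's underside at either end of its throw, 86 mm half way, 18 mm to either side of the pivot. The switch housing's top is 40 mm above the dock's underside.
- reject_tray: The empty red sheet-steel tray, 215 mm (its x) x 300 mm (its y), walls 62 mm high and 2 mm thick, floor 2 mm thick, fixed on the raised board; origin at the centre of its underside.
- pack_1: Battery pack, sound or damaged, flat on the raised board. Sound: grey case 84 mm long (its x), 46 wide (y), 28 high, flat blue lid, blank label; at each end, level with the underside, a tab 10 mm long, 32 wide, 8 thick: 104 mm over the tabs. Damage: lid domed up 10 mm; tab, corner or whole end broken off. Its sides are flat for 10 mm or more either side of the middle. Origin: centre of the whole case's underside, z up.
- pack_2: Battery pack 2 of up to seven, like pack_1: sound or damaged, to be judged by its shape. Same origin and axes. All weigh 0.15 to 0.4 kg.
- pack_3: Battery pack 3 of up to seven, like pack_1: sound or damaged, to be judged by its shape. Same origin and axes. All weigh 0.15 to 0.4 kg.
- pack_4: Battery pack 4 of up to seven, like pack_1: sound or damaged, to be judged by its shape. Same origin and axes. All weigh 0.15 to 0.4 kg.
- pack_5: Battery pack 5 of up to seven, like pack_1: sound or damaged, to be judged by its shape. Same origin and axes. All weigh 0.15 to 0.4 kg.
- pack_6: Battery pack 6 of up to seven, like pack_1: sound or damaged, to be judged by its shape. Same origin and axes. All weigh 0.15 to 0.4 kg.
- pack_7: Battery pack 7 of up to seven, like pack_1: sound or damaged, to be judged by its shape. Same origin and axes. All weigh 0.15 to 0.4 kg.
- pack_1_mid (a point): Measured middle of the pack's true outline: half way between its outermost points along its x, half way up from its underside to its highest point. In a sound pack at x = 0, y = 0, 14 mm above the origin; shifted 5 mm or more along x if an end is broken, 5 mm up if swollen.
- pack_2_mid (a point): Measured middle of pack_2's true outline, as for pack_1.
- pack_3_mid (a point): Measured middle of pack_3's true outline, as for pack_1.
- pack_4_mid (a point): Measured middle of pack_4's true outline, as for pack_1.
- pack_5_mid (a point): Measured middle of pack_5's true outline, as for pack_1.
- pack_6_mid (a point): Measured middle of pack_6's true outline, as for pack_1.
- pack_7_mid (a point): Measured middle of pack_7's true outline, as for pack_1.

How it is judged:
On the way, in this order (a step that is already met when the one before it is completed fails the run):
1. the dock is switched off before any sound pack is put into it (value of joint charger_switch below 0.15 rad and (y of pack_2 in the frame of dock below -0.1 m or y of pack_2 in the frame of dock above 0.1 m) and (y of pack_5 in the frame of dock below -0.1 m or y of pack_5 in the frame of dock above 0.1 m) and (y of pack_7 in the frame of dock below -0.1 m or y of pack_7 in the frame of dock above 0.1 m)), for 0.2 s.
2. with the switch still off, every damaged pack lies in the red tray and every sound pack is home in a bay ((x of pack_2 in the frame of dock between -0.061 and -0.049 m or x of pack_2 in the frame of dock between 0.016 and 0.028 m or x of pack_2 in the frame of dock between 0.093 and 0.105 m) and y of pack_2 in the frame of dock between -0.006 and 0.006 m and z of pack_2 in the frame of dock between 0.029 and 0.0345 m and angle between the x axis of each of pack_2, pack_5, pack_7 and the y axis of dock, either way round below 0.1 rad and angle between each of pack_2, pack_5, pack_7's own z axis and vertical below 0.1 rad and (x of pack_5 in the frame of dock between -0.061 and -0.049 m or x of pack_5 in the frame of dock between 0.016 and 0.028 m or x of pack_5 in the frame of dock between 0.093 and 0.105 m) and y of pack_5 in the frame of dock between -0.006 and 0.006 m and z of pack_5 in the frame of dock between 0.029 and 0.0345 m and (x of pack_7 in the frame of dock between -0.061 and -0.049 m or x of pack_7 in the frame of dock between 0.016 and 0.028 m or x of pack_7 in the frame of dock between 0.093 and 0.105 m) and y of pack_7 in the frame of dock between -0.006 and 0.006 m and z of pack_7 in the frame of dock between 0.029 and 0.0345 m and x of pack_1 in the frame of reject_tray between -0.1 and 0.1 m and y of pack_1 in the frame of reject_tray between -0.14 and 0.14 m and z of pack_1 in the frame of reject_tray between -0.005 and 0.055 m and x of pack_3 in the frame of reject_tray between -0.1 and 0.1 m and y of pack_3 in the frame of reject_tray between -0.14 and 0.14 m and z of pack_3 in the frame of reject_tray between -0.005 and 0.055 m and x of pack_4 in the frame of reject_tray between -0.1 and 0.1 m and y of pack_4 in the frame of reject_tray between -0.14 and 0.14 m and z of pack_4 in the frame of reject_tray between -0.005 and 0.055 m and x of pack_6 in the frame of reject_tray between -0.1 and 0.1 m and y of pack_6 in the frame of reject_tray between -0.14 and 0.14 m and z of pack_6 in the frame of reject_tray between -0.005 and 0.055 m and value of joint charger_switch below 0.4 rad), for 0.2 s.
3. the dock is switched on (value of joint charger_switch above 0.75 rad), for 0.2 s.
At the end, for the whole second after the job is handed in: Each sound pack is home in a bay: origin within 6 mm of the middle of the bay along and across, under 2.5 mm above the seat, flat and aligned within 0.1 rad. Each damaged pack lies in the red tray, origin inside the walls and under 55 mm above its underside. Switch above 0.75 rad. All at rest ((x of pack_2 in the frame of dock between -0.061 and -0.049 m or x of pack_2 in the frame of dock between 0.016 and 0.028 m or x of pack_2 in the frame of dock between 0.093 and 0.105 m) and y of pack_2 in the frame of dock between -0.006 and 0.006 m and z of pack_2 in the frame of dock between 0.029 and 0.0345 m and angle between the x axis of each of pack_2, pack_5, pack_7 and the y axis of dock, either way round below 0.1 rad and angle between each of pack_2, pack_5, pack_7's own z axis and vertical below 0.1 rad and (x of pack_5 in the frame of dock between -0.061 and -0.049 m or x of pack_5 in the frame of dock between 0.016 and 0.028 m or x of pack_5 in the frame of dock between 0.093 and 0.105 m) and y of pack_5 in the frame of dock between -0.006 and 0.006 m and z of pack_5 in the frame of dock between 0.029 and 0.0345 m and (x of pack_7 in the frame of dock between -0.061 and -0.049 m or x of pack_7 in the frame of dock between 0.016 and 0.028 m or x of pack_7 in the frame of dock between 0.093 and 0.105 m) and y of pack_7 in the frame of dock between -0.006 and 0.006 m and z of pack_7 in the frame of dock between 0.029 and 0.0345 m and x of pack_1 in the frame of reject_tray between -0.1 and 0.1 m and y of pack_1 in the frame of reject_tray between -0.14 and 0.14 m and z of pack_1 in the frame of reject_tray between -0.005 and 0.055 m and x of pack_3 in the frame of reject_tray between -0.1 and 0.1 m and y of pack_3 in the frame of reject_tray between -0.14 and 0.14 m and z of pack_3 in the frame of reject_tray between -0.005 and 0.055 m and x of pack_4 in the frame of reject_tray between -0.1 and 0.1 m and y of pack_4 in the frame of reject_tray between -0.14 and 0.14 m and z of pack_4 in the frame of reject_tray between -0.005 and 0.055 m and x of pack_6 in the frame of reject_tray between -0.1 and 0.1 m and y of pack_6 in the frame of reject_tray between -0.14 and 0.14 m and z of pack_6 in the frame of reject_tray between -0.005 and 0.055 m and linear speed of each of pack_1, pack_2, pack_3, pack_4, pack_5, pack_6, pack_7 below 0.02 m/s and value of joint charger_switch above 0.75 rad); the robot touches nothing.
It fails at once if a damaged pack is put into a bay of the dock ((x of pack_1 in the frame of dock between -0.09 and 0.13 m and y of pack_1 in the frame of dock between -0.02 and 0.02 m and z of pack_1 in the frame of dock below 0.045 m) or (x of pack_3 in the frame of dock between -0.09 and 0.13 m and y of pack_3 in the frame of dock between -0.02 and 0.02 m and z of pack_3 in the frame of dock below 0.045 m) or (x of pack_4 in the frame of dock between -0.09 and 0.13 m and y of pack_4 in the frame of dock between -0.02 and 0.02 m and z of pack_4 in the frame of dock below 0.045 m) or (x of pack_6 in the frame of dock between -0.09 and 0.13 m and y of pack_6 in the frame of dock between -0.02 and 0.02 m and z of pack_6 in the frame of dock below 0.045 m)).
It fails at once if a pack is forced down on its seat with more than 80 N (contact force between any of pack_2, pack_5, pack_7 and bay_1 above 80 N or contact force between any of pack_2, pack_5, pack_7 and bay_2 above 80 N or contact force between any of pack_2, pack_5, pack_7 and bay_3 above 80 N).
Of pack_1, pack_2, pack_3, pack_4, pack_5, pack_6, pack_7 only 5 to 7 are there at a start; the rules pass over those that are not, and their reading is None.
At some moment in a run one of pack_1, pack_2, pack_3, pack_4, pack_5, pack_6, pack_7 may be knocked a few centimetres aside while the robot is not near it.
It also fails if it takes over 208 s, if anything falls off the work surface, if the arm or the gripper's body presses on something with over 40 N, if the wrist force passes 120 N, or if a joint passes its speed limit or range.

### The arm

A 6-joint arm with a two-finger parallel gripper is mounted at the origin on a cart in front of the work surface, level with it; the furniture and walls round the work are solid. World frame = base frame: x ahead of the robot, y to its left, z up, the work surface at z = 0. Lengths are in m, angles in rad, forces in N, time in s.
With the tool pointing down it reaches from about 0.375 to 0.975 m from the base axis. Payload 3.8 kg.
Tool frame: the origin (TCP) lies at the very end of the fingers, on their centre line; the grasp point (between the pads) lies 19 mm behind it; y points along the fingers, x is the direction in which the jaws open and shut, and the axes are right-handed (so a half turn about y gives the same grasp; the last joint's range is limited). The gripper opens to 85 mm and grips with 20 to 120 N. Pads are 22 mm wide; open, the fingers measure 114 mm over their backs; the gripper's body (76 mm by 85 mm) begins 54 mm behind the grasp point. The pads swing forward as they close: fully open they stand 13 mm farther back than shut.
Start: joints at [1.156, 0.264, 1.604, -0, 1.274, -0.037], TCP at [0.249, 0.627, 0.231] pointing down, gripper open.
Joint ranges: [-2.63, 2.63], [-0.94, 2.18], [0.31, 2.57], [-1.31, 4.45], [0, 2.66], [-2.55, 2.55]. Speed limits (rad/s): [2.57, 2.57, 3.14, 3.14, 3.14, 3.14].

### API

Orientations are given as a rotation vector (axis times angle).
In Python, from workcell import bot, cams gives the robot as it stands.
- The arm moves only by the tool play_rows, never from a script. Its argument "motion" is a list of rows, each a list of 2 entries, a list of its own where there are three numbers: the shift along the world's x, y, z normalised to -1 to 1, where 1 is 400 mm, then the turn, a rotation vector about the world's x, y, z normalised to -1 to 1, where 1 is pi/4 rad. In form: [[[tx, ty, tz], [ax, ay, az]], ...]. A call has 1 to 10 rows; each row is the pose to reach, as a shift and turn from the pose commanded when the call began; what a row does not reach only later rows make up. A row lasts 1/8 s, in which the tool goes at most 62.5 mm and 10.7 degrees, less where a joint would pass 70% of its speed; a pose out of reach is approached as far as the arm can. A call with a number of a shift or a turn outside -1 to 1 is refused whole. A call with a gripper value outside its range is refused whole. "gripper" is the closure, from 0 (fully open) to 1 (shut), set as the call begins (left out, the last holds). The fingers move at their own pace and stop on an object; "squeeze" is the grip in N (left out, the last holds). Time passes only in rows, so rows that repeat a pose let the fingers close. It gives the time, the measured TCP pose, the force and the opening at its end, in the units of the state.
- bot.read_state(): the state, without advancing time (a new reading comes with each control period).
- cams.read_camera(name): name is "scene" or "top" or "wrist"; returns (picture, depth): 384x512x3 uint8, red, green, blue; 384x512 float32, m along the optical axis (not along the pixel's ray), 0 where there is no reading.
- cams.calibration(name): a dict with "mtx" (3x3 intrinsics, pixels), "R" (3x3) and "t" (3): a world point X has camera coordinates R X + t; the wrist camera has in their place "tool_from_camera" (4x4, takes a point from camera to tool coordinates, whose origin is the TCP and whose axes are the tool frame's). Camera axes: x right, y down, z forward; pixel columns grow to the right and rows downward; lengths in m; the calibration is good to about 2 mm. A picture is of the moment at which its call begins: read the wrist's pose just before it. calibration takes no time and is no camera call.
- bot.finish_job(): hands the job in, once; it reports no verdict.
Trained networks look in the newest picture that a camera, given by its name, has taken for a name from the list of things; names that differ only in an ending like _2 or _b are one class to them, and where a whole thing is asked for, a point or a joint stands for the part that bears it (a point fixed in the world has none). Each returns a list of dicts, best first, with "conf" (0 to 1); they miss things now and then, are a little off and sometimes report something else, mostly with a low value. They report only what shows in the picture. A call takes as long as a camera call.
- cams.recognise(camera, label): "xyz" ([x, y, z] in m, in the coordinates of the camera as it stood for that picture, good to about 4 mm: the middle of the surface that is visible of it).
- cams.regions_of(camera, label): "mask" (384x512 bool, what is visible of it).
- cams.mark_of(camera, label): "xyz" ([x, y, z] in m, in the coordinates of the camera as it stood for that picture, good to about 4 mm: a listed point, or the origin of a listed thing).
The state is a dict: "time": time; "q": joint angles; "joint_vel": joint speeds; "joint_torque": joint torques, N m; "tool_pos": TCP position; "tcp_rot": TCP orientation; "wrist_force": force on the tool from outside, world axes, zero at the start; "torque": the same for the moment, N m; "width": opening from 0.0 (shut) to 1.0 (fully open).
Only numpy, scipy, OpenCV 4.12 (cv2) and the standard library are available. Lean on these libraries where they do the work, as an engineer would, in place of code of your own. Each camera call takes 0.05 s, during which the arm holds its last target.

## Working session

There is one attempt and no reset: what is moved stays moved. The work goes in short steps, Python scripts to look and compute and a tool call to move; the robot and the scene stay as the last step left them, time stands still between calls to the robot, and variables do not carry over. Pictures are saved under pics/ and viewed, and the job is handed in when it is done.

Besides the shell and the picture viewer there is one more tool, called by a JSON object that holds its "method" and its "body". play_rows: Moves the arm, as the interface text tells. Its arguments: {"type":"object","properties":{"motion":{"type":"array","items":{"type":"array"}},"gripper":{"type":"number"},"squeeze":{"type":"number"}},"required":["motion"]}

```bash
ls; mkdir -p pics; python3 - <<'E'
from workcell import bot,cams
import cv2,numpy as np
s=bot.read_state();print(s)
for n in["scene","top","wrist"]:
    p,d=cams.read_camera(n);cv2.imwrite(f"pics/{n}0.png",p[:,:,::-1]);np.save(f"{n}_d0.npy",d)
    print(n,cams.calibration(n))
E
```

```text
pics
{'time': 0.0, 'q': array([ 1.15607879e+00,  2.64758900e-01,  1.60540778e+00, -1.46295323e-05,
        1.27367832e+00, -3.69109398e-02]), 'joint_vel': array([ 0.00104027,  0.00123248,  0.0002748 ,  0.00095348, -0.00154777,
       -0.00017053]), 'joint_torque': array([-3.63095724e-04, -5.15112376e+01, -3.67313576e+01, -2.88174906e-04,
        1.30411561e-02, -2.49151458e-05]), 'tool_pos': array([0.24871008, 0.62671234, 0.2299399 ]), 'tcp_rot': array([-1.36581131, -0.92515018,  0.9282869 ]), 'wrist_force': array([ 0.26960113, -0.68782814,  0.21427337]), 'torque': array([-0.00945708,  0.02810067, -0.02079344]), 'width': 0.9971552693231784}
scene {'mtx': array([[379.17209229,   0.        , 257.47882405],
       [  0.        , 379.17209229, 188.44531962],
       [  0.        ,   0.        ,   1.        ]]), 'R': array([[ 0.86173569,  0.5070122 ,  0.01871451],
       [ 0.24022513, -0.37525001, -0.89525377],
       [-0.44688196,  0.77596782, -0.4451634 ]]), 't': array([-0.37104308,  0.03321123,  1.41866404])}
top {'mtx': array([[426.95907517,   0.        , 267.76910116],
       [  0.   
[... 156 characters left out ...]
     [-9.96905281e-01,  1.05905069e-02, -7.78954582e-02],
       [ 7.78911133e-02, -8.22731590e-04, -9.96961533e-01]]), 't': array([0.03262513, 0.44892424, 1.6936147 ])}
wrist {'mtx': array([[326.5229843 ,   0.        , 257.30615852],
       [  0.        , 326.5229843 , 193.41863594],
       [  0.        ,   0.        ,   1.        ]]), 'tool_from_camera': array([[ 9.99999320e-01,  8.72356358e-04, -7.73899089e-04,
         1.41633050e-03],
       [ 1.00588786e-03, -3.09488846e-01,  9.50902541e-01,
        -1.42207269e-01],
       [ 5.90012741e-04, -9.50902673e-01, -3.09489513e-01,
         7.90499530e-02],
       [ 0.00000000e+00,  0.00000000e+00,  0.00000000e+00,
         1.00000000e+00]])}
```

View pics/scene0.png

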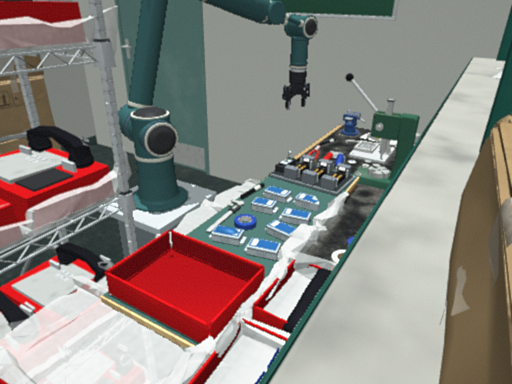

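View pics/top0.png

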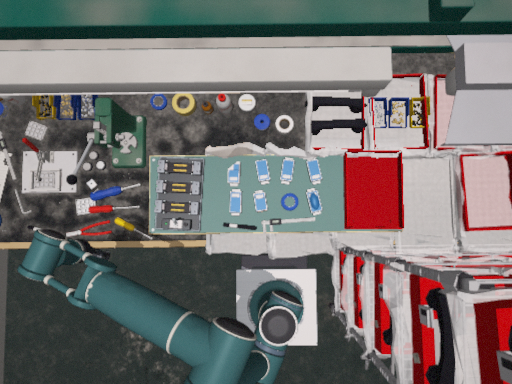

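View pics/wrist0.png

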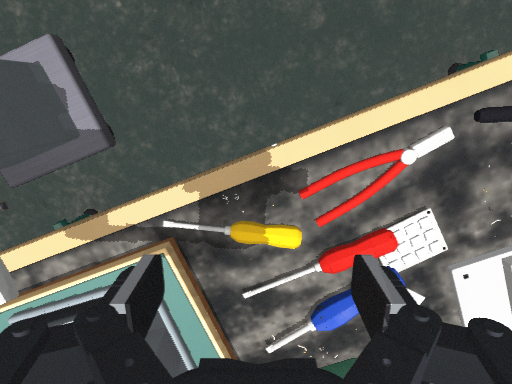

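```bash
cat > h.py <<'E'
from workcell import bot,cams
import cv2,numpy as np
from scipy.spatial.transform import Rotation as Ro
def toworld(n,xyz,st=None):
    c=cams.calibration(n);xyz=np.asarray(xyz,float)
    if n!="wrist": return (xyz-c["t"])@c["R"]
    R=Ro.from_rotvec(st["tcp_rot"]).as_matrix();T=c["tool_from_camera"]
    return (xyz@T[:3,:3].T+T[:3,3])@R.T+st["tool_pos"]
def cloud(n,d,st=None):
    K=cams.calibration(n)["mtx"];v,u=np.mgrid[:d.shape[0],:d.shape[1]]
    P=np.stack([(u-K[0,2])*d/K[0,0],(v-K[1,2])*d/K[1,1],d],-1)
    return toworld(n,P.reshape(-1,3),st).reshape(P.shape)
def snap(n,tag):
    st=bot.read_state();p,d=cams.read_camera(n)
    cv2.imwrite(f"pics/{n}{tag}.png",p[:,:,::-1]);return st,p,d
def marks(n,lab,st=None,f="mark_of"):
    return [(round(r["conf"],2),toworld(n,r["xyz"],st).round(4)) for r in getattr(cams,f)(n,lab)]
E
python3 - <<'E'
from h import *
st,p,d=snap("top","1")
cv2.imwrite("pics/top1z.png",cv2.resize(p[140:250,140:420,::-1],None,fx=2.85,fy=2.85,interpolation=cv2.INTER_CUBIC))
for l in["dock","bay_1","bay_2","bay_3","charger_switch","switch_tip","reject_tray","pack_1","pack_1_mid","catch_tip"]:
    print(l)
    for m in marks("top",l): print("   ",m)
P=cloud("top",d)
np.save("P.npy",P)
E
```

```text
dock
    (0.91, array([0.4514, 0.3715, 0.0478]))
bay_1
    (0.8, array([0.3986, 0.3761, 0.0825]))
    (0.66, array([0.5457, 0.3696, 0.0768]))
    (0.52, array([0.4758, 0.3707, 0.0815]))
bay_2
    (0.8, array([0.3986, 0.3761, 0.0825]))
    (0.66, array([0.5457, 0.3696, 0.0768]))
    (0.52, array([0.4758, 0.3707, 0.0815]))
bay_3
    (0.8, array([0.3986, 0.3761, 0.0825]))
    (0.66, array([0.5457, 0.3696, 0.0768]))
    (0.52, array([0.4758, 0.3707, 0.0815]))
charger_switchTraceback (most recent call last):
  File "<stdin>", line 6, in <module>
  File "h.py", line 17, in marks
    return [(round(r["conf"],2),toworld(n,r["xyz"],st).round(4)) for r in getattr(cams,f)(n,lab)]
                                                                          ~~~~~~~~~~~~~~~^^^^^^^
ValueError: it knows: bay, catch_tip, dock, pack, pack_1_mid, pack_2_mid, pack_3_mid, pack_4_mid, pack_5_mid, pack_6_mid, pack_7_mid, reject_tray, switch_tip
```

View pics/top1z.png

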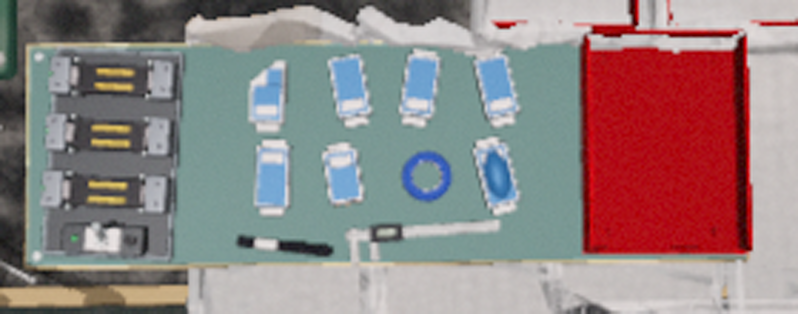

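```bash
python3 - <<'E'
from h import *
for l in["switch_tip","reject_tray","pack","pack_1_mid","pack_2_mid","catch_tip"]:
    print(l)
    for m in marks("top",l): print("   ",m)
for i,r in enumerate(cams.regions_of("top","pack")):
    P=np.load("P.npy");X=P[r["mask"]];z=X[:,2]
    uv=np.argwhere(r["mask"]).mean(0)
    X=X[z>0.055]
    (c,s,a)=cv2.minAreaRect((X[:,:2]*1000).astype(np.float32))
    print(round(r["conf"],2),uv.round(),np.round(c),np.round(s),round(a,1),np.percentile(z,[5,50,95]).round(3))
print("board z",np.median(np.load("P.npy")[160:230,210:220,2]))
E
```

```text
switch_tip
    (0.43, array([0.348 , 0.3831, 0.1319]))
reject_tray
    (0.9, array([ 0.4527, -0.3807,  0.0503]))
pack
    (0.84, array([0.5394, 0.0439, 0.0529]))
    (0.82, array([0.5322, 0.1593, 0.0471]))
    (0.75, array([0.4142, 0.1548, 0.0481]))
    (0.73, array([ 0.5349, -0.0517,  0.0519]))
    (0.65, array([0.4103, 0.0555, 0.049 ]))
    (0.59, array([ 0.5341, -0.1524,  0.0485]))
    (0.53, array([ 0.4157, -0.1539,  0.0462]))
    (0.52, array([ 0.5389, -0.0437,  0.0638]))
    (0.2, array([0.4002, 0.4278, 0.0926]))
pack_1_mid
    (0.5, array([0.5359, 0.0495, 0.0648]))
pack_2_mid
    (0.52, array([0.4203, 0.152 , 0.061 ]))
catch_tip
    (0.73, array([0.3995, 0.4269, 0.0936]))Traceback (most recent call last):
  File "<stdin>", line 6, in <module>
    fid = stack.enter_context(open(os.fspath(file), "rb"))
                              ~~~~^^^^^^^^^^^^^^^^^^^^^^^
FileNotFoundError: [Errno 2] No such file or directory: 'P.npy'
```

```bash
python3 - <<'E'
from h import *
st,p,d=snap("top","2")
P=cloud("top",d);np.save("P.npy",P)
print(Ro.from_rotvec(st["tcp_rot"]).as_matrix().round(3), st["time"])
for i in range(1,8): print(i,marks("top",f"pack_{i}_mid"))
for i,r in enumerate(cams.regions_of("top","pack")):
    X=P[r["mask"]];z=X[:,2]
    uv=np.argwhere(r["mask"]).mean(0)
    X=X[z>0.053]
    (c,s,a)=cv2.minAreaRect((X[:,:2]*1000).astype(np.float32))
    print(round(r["conf"],2),uv.round(),np.round(c),np.round(s),round(a,1),np.percentile(z,[5,50,95]).round(3))
print("board z",np.median(P[160:230,210:220,2]))
E
```

```text
[[ 0.369  0.    -0.929]
 [ 0.929  0.     0.369]
 [ 0.    -1.     0.   ]] 0.75
1 [(0.71, array([0.5327, 0.0471, 0.0666]))]
2 [(0.67, array([0.3491, 0.3821, 0.1306])), (0.67, array([0.4087, 0.0543, 0.0499])), (0.56, array([0.4183, 0.1537, 0.0632]))]
3 [(0.66, array([0.5256, 0.1607, 0.0645])), (0.47, array([ 0.5357, -0.0512,  0.0521]))]
4 [(0.82, array([ 0.4154, -0.1496,  0.0704]))]
5 [(0.65, array([ 0.5353, -0.1523,  0.0636]))]
6 [(0.7, array([0.4242, 0.0572, 0.0634])), (0.54, array([0.4001, 0.4272, 0.0898])), (0.18, array([0.5323, 0.0491, 0.0651]))]
7 [(0.73, array([0.3483, 0.3802, 0.1337])), (0.64, array([ 0.5409, -0.0472,  0.0654])), (0.17, array([0.4191, 0.1533, 0.0627]))]
0.8 [170. 314.] [436. -91.] [ 81. 330.] 58.9 [0.052 0.077 0.085]
0.66 [201. 313.] [361. -89.] [ 94. 234.] 42.8 [0.057 0.079 0.089]
0.64 [170. 262.] [451.  32.] [266.  47.] 11.2 [0.05  0.077 0.083]
0.63 [201. 235.] [420. 155.] [47. 94.] 89.1 [0.058 0.078 0.083]
0.61 [170. 287.] [449. -26.] [ 48. 283.] 77.0 [0.058 0.078 0.084]
0.55 [174. 234.] [432. 120.] [285.  74.] 23.3 [0.054 0.076 0.084]
0.5 [201. 259.] [421.  61.] [83. 48.] 8.9 [0.051 0.077 0.084]
board z 0.049247871758789974
```

{"method": "play_rows", "body": {"motion": [[[0.38, -0.615, 0.3], [0, 0, 0.482]], [[0.38, -0.615, 0.3], [0, 0, 0.482]], [[0.38, -0.615, 0.3], [0, 0, 0.482]], [[0.38, -0.615, 0.3], [0, 0, 0.482]], [[0.38, -0.615, 0.3], [0, 0, 0.482]], [[0.38, -0.615, 0.3], [0, 0, 0.482]], [[0.38, -0.615, 0.3], [0, 0, 0.482]], [[0.38, -0.615, 0.3], [0, 0, 0.482]]], "gripper": 1}}

```text
time: 2.2
tool_pos: [0.4, 0.3821, 0.3501]
tcp_rot: [-1.208, -1.209, 1.212]
wrist_force: [0.3, 0.1, 0.4]
width: 0.004
```

```bash
python3 - <<'E'
from h import *
st,p,d=snap("wrist","3")
np.savez("w3.npz",d=d,pos=st["tool_pos"],rot=st["tcp_rot"])
print(st["time"],st["tool_pos"],Ro.from_rotvec(st["tcp_rot"]).as_matrix().round(3))
for l in["dock","bay","switch_tip","catch_tip"]:
    print(l)
    for m in marks("wrist",l,st): print("   ",m)
E
```

```text
2.2 [0.39995038 0.38211078 0.35011252] [[-0.002 -0.002 -1.   ]
 [ 1.    -0.001 -0.002]
 [-0.001 -1.     0.002]]
dock
    (0.9, array([0.4541, 0.375 , 0.0499]))
bay
    (0.85, array([0.3981, 0.3791, 0.0843]))
    (0.77, array([0.478 , 0.3729, 0.0839]))
    (0.68, array([0.5526, 0.3697, 0.0791]))
switch_tip
    (0.55, array([0.3495, 0.3818, 0.131 ]))
    (0.53, array([0.423 , 0.0578, 0.0631]))
catch_tip
    (0.79, array([0.395 , 0.4259, 0.0954]))
```

View pics/wrist3.png

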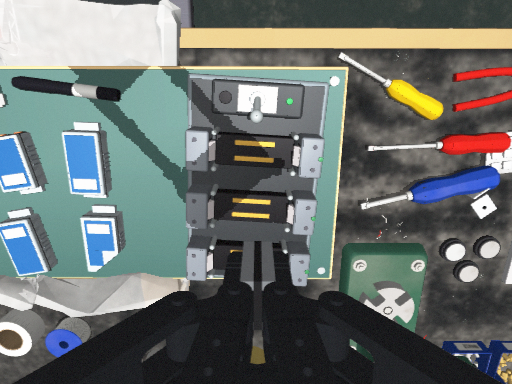

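```bash
cat > dk.py <<'E'
from h import *
def blocks(P):
    m=((P[...,2]>0.1005)&(P[...,2]<0.112)&(P[...,0]>.34)&(P[...,0]<.62)&(P[...,1]>.27)&(P[...,1]<.48)).astype(np.uint8)
    n,l,s,c=cv2.connectedComponentsWithStats(m,connectivity=4)
    for i in range(1,n):
        if s[i,4]<60: continue
        X=P[l==i];(cc,sz,a)=cv2.minAreaRect((X[:,:2]*1000).astype(np.float32))
        print(s[i,4],np.round(cc,1),np.round(sz,1),round(a,1),np.median(X[:,2]).round(4), (X[:,:2].min(0)*1000).round(1),(X[:,:2].max(0)*1000).round(1))
E
python3 - <<'E'
from dk import *
z=np.load("w3.npz");P=cloud("wrist",z["d"],dict(tool_pos=z["pos"],tcp_rot=z["rot"]))
blocks(P)
print("top");blocks(np.load("P.npy"))
# plate: z~0.064
m=((abs(P[...,2]-.064)<.004)&(P[...,0]>.28)&(P[...,0]<.65)&(P[...,1]>.25)&(P[...,1]<.48)).astype(np.uint8)
n,l,s,c=cv2.connectedComponentsWithStats(m);i=1+s[1:,4].argmax();X=P[l==i]
print(cv2.minAreaRect((X[:,:2]*1000).astype(np.float32)),np.median(X[:,2]))
E
```

```text
967 [393.7 311.5] [28.7 50. ] 86.4 0.1055 [368.2 295.8] [418.8 325.9]
969 [401.9 447. ] [30.  50.1] 86.1 0.1054 [376.8 431.4] [427.5 462.6]
829 [470.3 306.6] [29.  49.8] 86.0 0.1055 [445.  291.1] [494.6 321.4]
817 [478.2 442.1] [29.8 49.9] 87.0 0.1054 [452.9 426.7] [502.6 457.6]
735 [546.8 301.8] [29.5 49.5] 86.8 0.1054 [521.6 286. ] [571.7 316.9]
601 [555.  438.4] [27.8 50.1] 87.1 0.1054 [529.4 425.5] [580.5 453.4]
top
86 [555.6 435.1] [32.2 50.6] 89.3 0.1045 [530.2 419.1] [581.  451.2]
75 [548.  301.4] [31.4 47. ] 89.5 0.1058 [524.5 285.5] [571.5 317. ]
83 [478.4 439.6] [33.  49.9] 86.1 0.1055 [453.1 423.5] [504.1 457.3]
81 [471.6 305.5] [29.1 48.1] 83.7 0.1053 [448.2 288.9] [494.5 320.5]
92 [402.4 445. ] [29.9 49.6] 88.9 0.1049 [377.5 430.3] [427.4 460.2]
87 [395.2 308.9] [30.5 45.9] 89.0 0.1053 [372.3 293.4] [418.3 324.2]
((343.7117919921875, 382.4053955078125), (176.73402404785156, 69.20568084716797), 86.56116485595703) 0.06434406499536863
```

{"method": "play_rows", "body": {"motion": [[[0, 0, -0.15], [0, 0, 0]], [[0, 0, -0.3], [0, 0, 0]], [[0, 0, -0.45], [0, 0, 0]], [[0, 0, -0.585], [0, 0, 0]], [[0, 0, -0.585], [0, 0, 0]], [[-0.06, 0, -0.585], [0, 0, 0]], [[-0.1, 0, -0.585], [0, 0, 0]], [[-0.13, 0, -0.585], [0, 0, 0]], [[-0.155, 0, -0.585], [0, 0, 0]], [[-0.162, 0, -0.585], [0, 0, 0]]]}}

```text
time: 3.7
tool_pos: [0.3358, 0.382, 0.1181]
tcp_rot: [-1.208, -1.212, 1.209]
wrist_force: [1.8, 1.2, 1.3]
width: 0.0
```

{"method": "play_rows", "body": {"motion": [[[-0.005, 0, 0], [0, 0, 0]], [[-0.008, 0, 0], [0, 0, 0]]]}}

```text
time: 3.95
tool_pos: [0.3347, 0.3821, 0.118]
tcp_rot: [-1.21, -1.213, 1.207]
wrist_force: [7.4, 1.3, 1.5]
width: 0.002
```

```bash
python3 - <<'E'
from h import *
st,p,d=snap("top","4")
print(marks("top","switch_tip"))
E
```

```text
[]
```

{"method": "play_rows", "body": {"motion": [[[0.08, 0, 0], [0, 0, 0]], [[0.08, 0, 0.15], [0, 0, 0]], [[0.08, 0, 0.3], [0, 0, 0]], [[0.1, -0.05, 0.45], [0, 0, 0]], [[0.15, -0.2, 0.5], [0, 0, 0]], [[0.15, -0.35, 0.5], [0, 0, 0]], [[0.15, -0.35, 0.5], [0, 0, 0]]], "gripper": 0}}

```text
time: 4.92
tool_pos: [0.3925, 0.2379, 0.3168]
tcp_rot: [-1.211, -1.204, 1.208]
wrist_force: [0.6, 1.1, -0.6]
width: 1.003
```

```bash
python3 - <<'E'
from h import *
st,p,d=snap("wrist","5")
np.savez("w5.npz",d=d,pos=st["tool_pos"],rot=st["tcp_rot"])
print(st["time"],st["tool_pos"],st["wrist_force"],st["q"])
for l in["switch_tip","pack"]:
    print(l)
    for m in marks("wrist",l,st): print("   ",m)
E
```

```text
4.925 [0.39245286 0.23789896 0.31682846] [ 0.62978728  1.14180588 -0.59428606] [ 4.91128950e-01 -1.96416977e-01  1.92334878e+00 -6.10431100e-04
  1.41728116e+00 -1.07516420e+00]
switch_tip
    (0.84, array([0.3176, 0.3837, 0.1336]))
    (0.74, array([0.5275, 0.165 , 0.0607]))
pack
    (0.95, array([0.4128, 0.0607, 0.0543]))
    (0.88, array([ 0.5349, -0.0476,  0.0523]))
    (0.84, array([0.5371, 0.161 , 0.0529]))
    (0.67, array([0.5425, 0.0467, 0.0499]))
    (0.58, array([0.418 , 0.1598, 0.0488]))
```

View pics/wrist5.png

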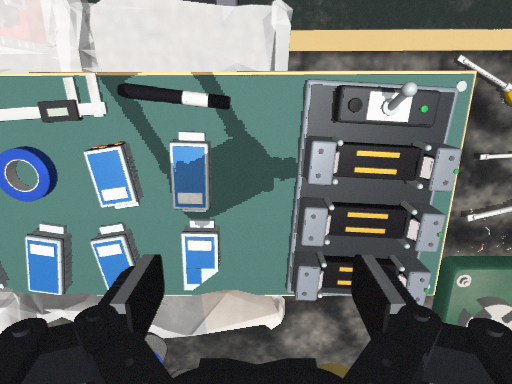

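{"method": "play_rows", "body": {"motion": [[[0.1, -0.15, 0.1], [0, 0, 0]], [[0.2, -0.3, 0.15], [0, 0, 0]], [[0.3, -0.45, 0.15], [0, 0, 0]], [[0.35, -0.58, 0.15], [0, 0, 0]], [[0.35, -0.58, 0.15], [0, 0, 0]], [[0.35, -0.58, 0.15], [0, 0, 0]]]}}

```text
time: 5.82
tool_pos: [0.534, 0.0089, 0.3758]
tcp_rot: [-1.207, -1.207, 1.21]
wrist_force: [0.6, -0.1, 0.1]
width: 1.003
```

```bash
python3 - <<'E'
from h import *
st,p,d=snap("wrist","6")
np.savez("w6.npz",d=d,pos=st["tool_pos"],rot=st["tcp_rot"])
print(st["time"],st["tool_pos"],st["q"])
for l in["pack","reject_tray"]+[f"pack_{i}_mid" for i in range(1,8)]:
    print(l)
    for m in marks("wrist",l,st): print("   ",m)
P=cloud("wrist",d,st)
# heightmap 1mm, x .34-.62, y -.22..0.22
H=np.zeros((280,440),np.float32);ix=((P[...,0]-.34)*1000).round().astype(int);iy=((P[...,1]+.22)*1000).round().astype(int)
ok=(ix>=0)&(ix<280)&(iy>=0)&(iy<440)&(d>0)
np.maximum.at(H,(ix[ok],iy[ok]),P[...,2][ok])
img=np.zeros(H.shape+(3,),np.uint8)
img[(H>.045)]=(60,60,60);img[H>.0535]=(0,200,255);img[H>.066]=(255,120,0);img[H>.0815]=(0,0,255)
cv2.imwrite("pics/hm6.png",cv2.resize(img[::-1,::-1],(800,510),interpolation=cv2.INTER_NEAREST))
E
```

```text
5.825 [0.53396799 0.00889565 0.37577111] [-3.01315131e-02 -5.93120503e-02  1.69733178e+00  2.26074144e-04
  1.50650516e+00 -1.60010395e+00]
pack
    (0.9, array([0.5404, 0.047 , 0.049 ]))
    (0.84, array([ 0.533 , -0.1488,  0.0529]))
    (0.77, array([0.4119, 0.0587, 0.0518]))
    (0.73, array([ 0.5371, -0.0513,  0.0502]))
    (0.62, array([ 0.415 , -0.1495,  0.0499]))
    (0.57, array([0.4229, 0.0577, 0.0625]))
    (0.56, array([0.4148, 0.1566, 0.0513]))
    (0.55, array([0.5364, 0.1593, 0.0492]))
reject_tray
pack_1_mid
    (0.94, array([0.5354, 0.0547, 0.0616]))
pack_2_mid
    (0.6, array([0.4128, 0.1546, 0.0609]))
pack_3_mid
    (0.95, array([0.5278, 0.1653, 0.0655]))
pack_4_mid
    (0.89, array([ 0.4162, -0.1514,  0.0711]))
pack_5_mid
    (0.66, array([ 0.5365, -0.148 ,  0.0623]))
    (0.63, array([0.4186, 0.1556, 0.0511]))
pack_6_mid
    (0.81, array([0.4208, 0.0588, 0.0643]))
pack_7_mid
    (0.98, array([ 0.5401, -0.0491,  0.0572]))
    (0.38, array([0.5355, 0.0539, 0.0629]))
```

View pics/wrist6.png

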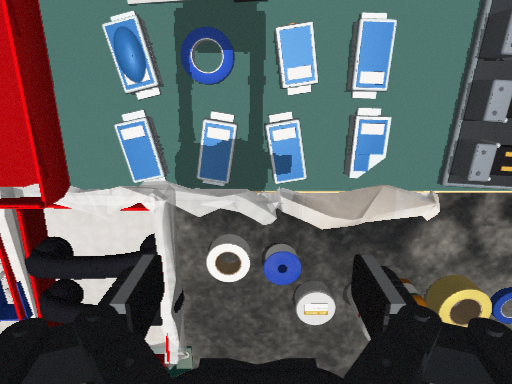

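View pics/hm6.png

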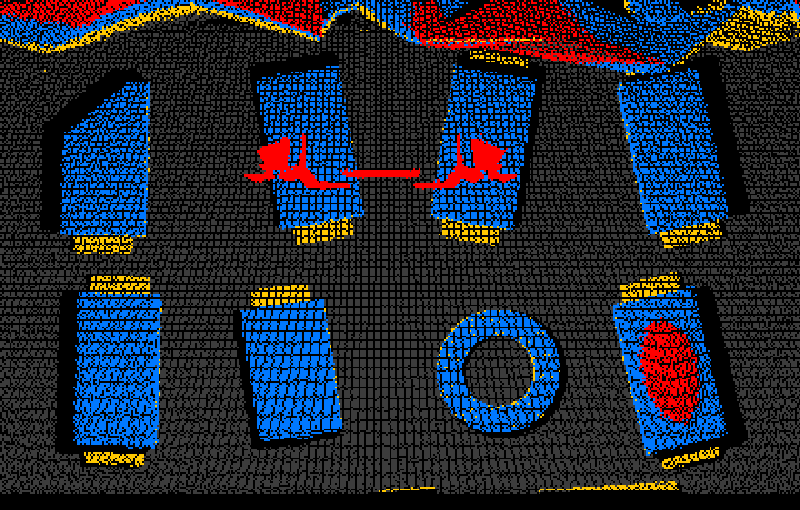

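{"method": "play_rows", "body": {"motion": [[[0.15, 0.0, 0], [0, 0, 0]], [[0.3, 0, -0.1], [0, 0, 0]], [[0.38, 0, -0.15], [0, 0, 0]], [[0.38, 0, -0.15], [0, 0, 0]], [[0.38, 0, -0.15], [0, 0, 0]]]}}

```text
time: 6.95
tool_pos: [0.6846, 0.0095, 0.3175]
tcp_rot: [-1.208, -1.209, 1.21]
wrist_force: [-0.5, -0.2, 0.7]
width: 1.005
```

```bash
python3 - <<'E'
from h import *
st,p,d=snap("wrist","7")
np.savez("w7.npz",d=d,pos=st["tool_pos"],rot=st["tcp_rot"])
print(st["time"],st["tool_pos"])
cv2.imwrite("pics/w7z.png",cv2.resize(p[:200,:,::-1],None,fx=1.56,fy=1.56,interpolation=cv2.INTER_CUBIC))
P=cloud("wrist",d,st)
H=np.zeros((280,440),np.float32);ix=((P[...,0]-.34)*1000).round().astype(int);iy=((P[...,1]+.22)*1000).round().astype(int)
ok=(ix>=0)&(ix<280)&(iy>=0)&(iy<440)&(d>0)
np.maximum.at(H,(ix[ok],iy[ok]),P[...,2][ok])
img=np.zeros(H.shape+(3,),np.uint8)
img[(H>.045)]=(60,60,60);img[H>.0535]=(0,200,255);img[H>.066]=(255,120,0);img[H>.0815]=(0,0,255)
cv2.imwrite("pics/hm7.png",cv2.resize(img[::-1,::-1],(800,510),interpolation=cv2.INTER_NEAREST))
E
```

```text
6.95 [0.68464223 0.00952804 0.31749164]
```

View pics/w7z.png

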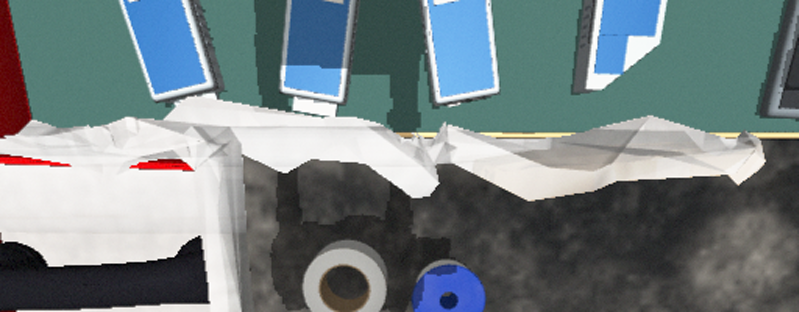

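View pics/hm7.png

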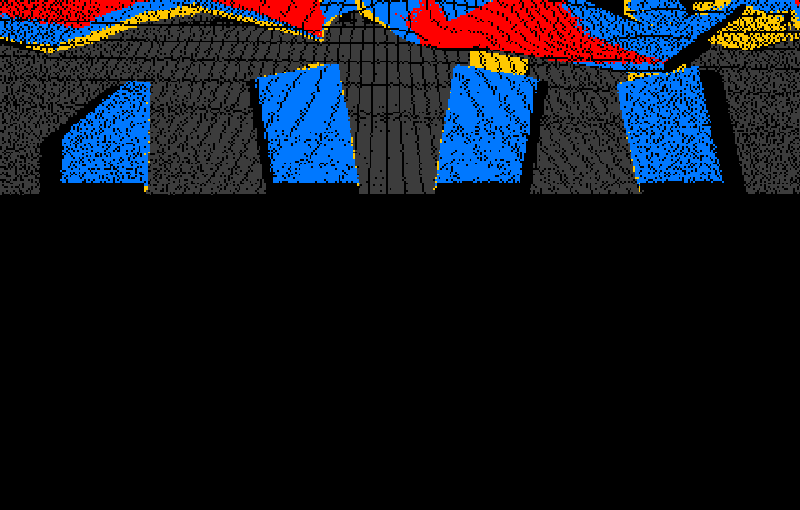

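```bash
cat > pk.py <<'E'
from h import *
def packs(P,zlo=.070,zhi=.092,xr=(.34,.62),yr=(-.23,.23),show=True):
    m=((P[...,2]>zlo)&(P[...,2]<zhi)&(P[...,0]>xr[0])&(P[...,0]<xr[1])&(P[...,1]>yr[0])&(P[...,1]<yr[1])).astype(np.uint8)
    n,l,s,c=cv2.connectedComponentsWithStats(m,connectivity=4);out=[]
    for i in range(1,n):
        if s[i,4]<150: continue
        X=P[l==i];(cc,sz,a)=cv2.minAreaRect((X[:,:2]*1000).astype(np.float32))
        if sz[0]<sz[1]: a+=90;sz=sz[::-1]
        a=(a+90)%180-90
        out.append((cc,sz,a));print(s[i,4],"c",np.round(cc,1),"size",np.round(sz,1),"long axis deg",round(a,1),"z",np.percentile(X[:,2],[5,50,97]).round(4))
    return out
E
python3 - <<'E'
from pk import *
z=np.load("w6.npz");P=cloud("wrist",z["d"],dict(tool_pos=z["pos"],tcp_rot=z["rot"]))
packs(P)
P=np.load("P.npy")
m=(P[...,2]>.104)&(P[...,2]<.12)&(P[...,1]<-.24)&(P[...,1]>-.53)&(P[...,0]>.27)&(P[...,0]<.64)
X=P[m];print(cv2.minAreaRect((X[:,:2]*1000).astype(np.float32)),np.median(X[:,2]))
E
```

```text
2744 c [ 416.2 -148.7] size [84.4 47. ] long axis deg 13.0 z [0.0751 0.079  0.0877]
2731 c [416.7 155.2] size [84.1 46.7] long axis deg -2.1 z [0.075  0.0778 0.0795]
2337 c [415.9  59.3] size [74.4 46.3] long axis deg 8.7 z [0.0759 0.0779 0.0798]
3901 c [557.1 -81.6] size [204.7 127.3] long axis deg 87.4 z [0.0723 0.0783 0.0904]
1945 c [532.6 162.2] size [83.7 47.8] long axis deg -1.0 z [0.0754 0.0777 0.0796]
2075 c [538.5 -46.3] size [84.1 46.3] long axis deg -9.4 z [0.0757 0.078  0.0797]
2063 c [538.9  49.5] size [84.4 46.5] long axis deg 9.6 z [0.0756 0.0779 0.0797]
601 c [609.   71.1] size [94.4 21.9] long axis deg 89.8 z [0.0708 0.0833 0.0898]
959 c [608.7 175. ] size [109.7  22.3] long axis deg -89.8 z [0.0708 0.08   0.0913]
157 c [ 611.6 -209.2] size [41.4 16.6] long axis deg -89.8 z [0.0704 0.0743 0.0821]
((457.6233215332031, -376.163330078125), (218.0665283203125, 298.117431640625), 89.39714050292969) 0.1110392068095347
```

{"method": "play_rows", "body": {"motion": [[[-0.15, 0.04, -0.1], [0, 0, 0.1]], [[-0.28, 0.08, -0.25], [0, 0, 0.213]], [[-0.364, 0.1, -0.38], [0, 0, 0.213]], [[-0.364, 0.1, -0.45], [0, 0, 0.213]], [[-0.364, 0.1, -0.5], [0, 0, 0.213]], [[-0.364, 0.1, -0.58], [0, 0, 0.213]], [[-0.364, 0.1, -0.64], [0, 0, 0.213]], [[-0.364, 0.1, -0.666], [0, 0, 0.213]], [[-0.364, 0.1, -0.666], [0, 0, 0.213]]], "gripper": 0}}

```text
time: 8.12
tool_pos: [0.5395, 0.0494, 0.0518]
tcp_rot: [-1.126, -1.333, 1.331]
wrist_force: [0.0, -0.6, 0.1]
width: 0.998
```

```bash
python3 - <<'E'
from h import *
st,p,d=snap("wrist","8")
E
```

```text
(no output)
```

View pics/wrist8.png

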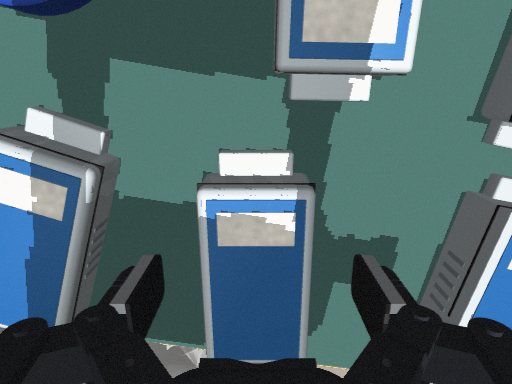

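Well centred between the fingers, aligned. Close and lift.

{"method": "play_rows", "body": {"motion": [[[0, 0, 0], [0, 0, 0]], [[0, 0, 0], [0, 0, 0]], [[0, 0, 0], [0, 0, 0]], [[0, 0, 0], [0, 0, 0]], [[0, 0, 0], [0, 0, 0]]], "gripper": 1, "squeeze": 60}}

```text
time: 8.8
tool_pos: [0.5405, 0.0493, 0.0521]
tcp_rot: [-1.127, -1.333, 1.331]
wrist_force: [-0.9, -1.0, 5.8]
width: 0.526
```

{"method": "play_rows", "body": {"motion": [[[0, 0, 0.1], [0, 0, 0]], [[0, 0, 0.25], [0, 0, 0]], [[0, 0, 0.38], [0, 0, 0]], [[0, 0, 0.38], [0, 0, 0]]]}}

```text
time: 9.3
tool_pos: [0.5427, 0.0496, 0.2079]
tcp_rot: [-1.132, -1.339, 1.328]
wrist_force: [0.7, -0.4, -2.8]
width: 0.526
```

{"method": "play_rows", "body": {"motion": [[[-0.01, -0.15, 0], [0, 0, -0.1]], [[-0.02, -0.3, 0], [0, 0, -0.213]], [[-0.03, -0.45, 0], [0, 0, -0.213]], [[-0.04, -0.6, 0], [0, 0, -0.213]], [[-0.048, -0.75, 0], [0, 0, -0.213]], [[-0.048, -0.9, 0], [0, 0, -0.213]], [[-0.048, -1, 0], [0, 0, -0.213]], [[-0.048, -1, 0], [0, 0, -0.213]]]}}

```text
time: 10.3
tool_pos: [0.5183, -0.3527, 0.1993]
tcp_rot: [-1.206, -1.205, 1.207]
wrist_force: [-0.1, 1.4, -3.1]
width: 0.525
```

{"method": "play_rows", "body": {"motion": [[[0, -0.1, 0], [0, 0, 0]], [[0, -0.19, 0], [0, 0, 0]], [[0, -0.19, 0], [0, 0, 0]]]}}

```text
time: 10.68
tool_pos: [0.5191, -0.4271, 0.2]
tcp_rot: [-1.206, -1.207, 1.208]
wrist_force: [-0.2, 0.7, -3.3]
width: 0.526
```

```bash
python3 - <<'E'
from h import *
st,p,d=snap("wrist","9")
print(st["tool_pos"],st["q"],st["wrist_force"],st["width"])
P=cloud("wrist",d,st)
for m in (marks("wrist","reject_tray",st)): print(m)
m=(P[...,2]>.104)&(P[...,2]<.12)&(P[...,1]<-.24)&(P[...,1]>-.53)&(P[...,0]>.27)&(P[...,0]<.64)
X=P[m];print(cv2.minAreaRect((X[:,:2]*1000).astype(np.float32)),np.median(X[:,2]))
E
```

```text
[ 0.51909254 -0.42705238  0.20000597] [-7.25378211e-01  2.80730942e-01  1.64117487e+00 -2.01085372e-04
  1.22343897e+00 -2.29517304e+00] [-0.19716988  0.73052118 -3.33848765] 0.5260591164183097
(0.96, array([ 0.4596, -0.3775,  0.0476]))
((496.4200439453125, -375.77105712890625), (215.95980834960938, 220.79568481445312), 89.46235656738281) 0.11056479675988107
```

View pics/wrist9.png

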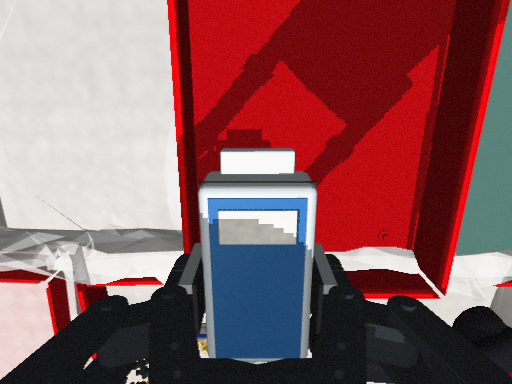

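{"method": "play_rows", "body": {"motion": [[[0, 0, -0.12], [0, 0, 0]], [[0, 0, -0.24], [0, 0, 0]], [[0, 0, -0.33], [0, 0, 0]], [[0, 0, -0.362], [0, 0, 0]], [[0, 0, -0.362], [0, 0, 0]]]}}

```text
time: 11.4
tool_pos: [0.5201, -0.4252, 0.0576]
tcp_rot: [-1.207, -1.21, 1.21]
wrist_force: [0.1, -0.3, -2.9]
width: 0.526
```

{"method": "play_rows", "body": {"motion": [[[0, 0, 0], [0, 0, 0]], [[0, 0, 0], [0, 0, 0]], [[0, 0, 0.1], [0, 0, 0]], [[0, 0, 0.22], [0, 0, 0]], [[0, 0, 0.35], [0, 0, 0]], [[0, 0.1, 0.4], [0, 0, 0]], [[0, 0.25, 0.4], [0, 0, 0]]], "gripper": 0.3}}

```text
time: 12.28
tool_pos: [0.5234, -0.3289, 0.2256]
tcp_rot: [-1.224, -1.213, 1.208]
wrist_force: [0.4, 0.8, 0.5]
width: 0.702
```

```bash
python3 - <<'E'
from pk import *
st,p,d=snap("wrist","10")
print(st["time"],st["tool_pos"],st["wrist_force"],st["width"])
st,p,d=snap("top","10"); P=cloud("top",d);packs(P,.066,yr=(-.2,.23))
E
```

```text
12.275 [ 0.52344611 -0.3288761   0.2256316 ] [0.35235904 0.80486149 0.46934142] 0.7021573478815077
479 c [ 556.8 -123.7] size [130.4 126.4] long axis deg 88.6 z [0.0682 0.0778 0.0901]
258 c [540.4 -47.1] size [87.7 46.2] long axis deg -9.5 z [0.0707 0.0778 0.0848]
234 c [533.2 161.7] size [83.4 46.7] long axis deg -1.5 z [0.0708 0.0773 0.0846]
260 c [ 415.4 -149. ] size [85.6 46.5] long axis deg 13.4 z [0.0715 0.0798 0.0889]
263 c [416.7 155.1] size [82.6 46.6] long axis deg -1.1 z [0.0701 0.0776 0.0847]
227 c [417.   59.3] size [73.9 45.7] long axis deg 8.1 z [0.0705 0.0776 0.0858]
```

View pics/wrist10.png

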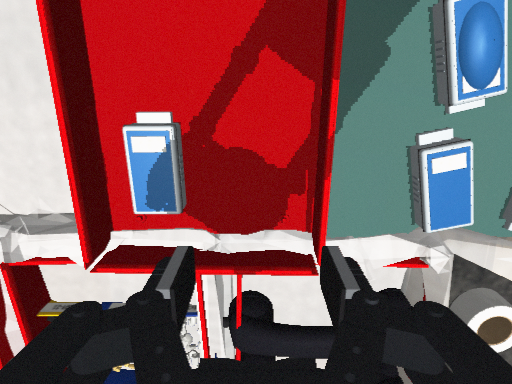

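View pics/top10.png

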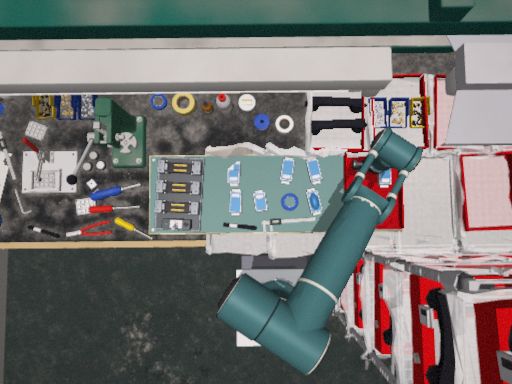

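{"method": "play_rows", "body": {"motion": [[[-0.1, 0.15, 0], [0, 0, 0.1]], [[-0.2, 0.3, 0], [0, 0, 0.289]], [[-0.26, 0.445, 0], [0, 0, 0.289]], [[-0.26, 0.445, 0], [0, 0, 0.289]], [[-0.26, 0.445, 0], [0, 0, 0.289]]], "gripper": 0}}

```text
time: 13.0
tool_pos: [0.4172, -0.1486, 0.2203]
tcp_rot: [-1.097, -1.378, 1.377]
wrist_force: [0.2, 0.1, -0.1]
width: 0.998
```

```bash
cat > see.py <<'E'
import sys
from pk import *
tag=sys.argv[1]
st,p,d=snap("wrist",tag)
R=Ro.from_rotvec(st["tcp_rot"]).as_matrix()
print(st["time"],st["tool_pos"].round(4),"jaw deg",np.degrees(np.arctan2(R[1,0],R[0,0])).round(2),"approach",R[:,1].round(3),"q6",st["q"][5].round(2),"w",round(st["width"],3),st["wrist_force"].round(1))
P=cloud("wrist",d,st);packs(P)
E
python3 see.py 11
```

```text
13.0 [ 0.4172 -0.1486  0.2203] jaw deg 103.15 approach [ 0.005 -0.002 -1.   ] q6 -2.2 w 0.998 [ 0.2  0.1 -0.1]
4572 c [ 415.6 -148.9] size [84.4 46.5] long axis deg 13.3 z [0.076  0.0789 0.0872]
3789 c [415.2  59.2] size [74.1 47.2] long axis deg 8.4 z [0.0728 0.0777 0.0791]
6128 c [ 555.1 -110.2] size [229.8 129.4] long axis deg -89.9 z [0.0715 0.078  0.089 ]
3033 c [538.2 -47. ] size [85.2 46.3] long axis deg -9.0 z [0.073  0.0778 0.0791]
226 c [504.2 141.3] size [28.8 10.7] long axis deg 16.6 z [0.0709 0.0754 0.0786]
187 c [ 613.3 -146.7] size [22.9 12.9] long axis deg -88.7 z [0.0704 0.0735 0.0758]
```

View pics/wrist11.png

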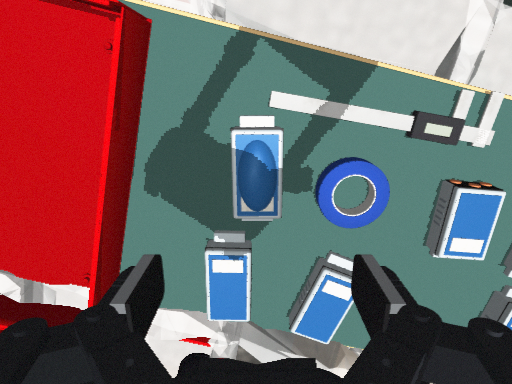

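{"method": "play_rows", "body": {"motion": [[[0, 0, -0.12], [0, 0, 0]], [[0, 0, -0.24], [0, 0, 0]], [[0, 0, -0.34], [0, 0, 0]], [[0, 0, -0.4], [0, 0, 0]], [[0, 0, -0.418], [0, 0, 0]], [[0, 0, -0.418], [0, 0, 0]]], "gripper": 0.2}}

```text
time: 13.8
tool_pos: [0.4171, -0.1496, 0.0512]
tcp_rot: [-1.094, -1.374, 1.375]
wrist_force: [0.6, -0.1, 0.2]
width: 0.801
```

{"method": "play_rows", "body": {"motion": [[[0, 0, 0], [0, 0, 0]], [[0, 0, 0], [0, 0, 0]], [[0, 0, 0], [0, 0, 0]], [[0, 0, 0], [0, 0, 0]], [[0, 0, 0.1], [0, 0, 0]], [[0, 0, 0.25], [0, 0, 0]], [[0, 0, 0.38], [0, 0, 0]], [[0, 0, 0.38], [0, 0, 0]]], "gripper": 1}}

```text
time: 14.8
tool_pos: [0.4192, -0.1497, 0.2078]
tcp_rot: [-1.103, -1.38, 1.375]
wrist_force: [0.6, 0.1, -2.3]
width: 0.527
```

{"method": "play_rows", "body": {"motion": [[[-0.01, -0.15, 0], [0, 0, -0.1]], [[-0.03, -0.3, 0], [0, 0, -0.25]], [[-0.05, -0.45, 0], [0, 0, -0.35]], [[-0.062, -0.6, 0], [0, 0, -0.35]], [[-0.062, -0.694, 0], [0, 0, -0.35]], [[-0.062, -0.694, 0], [0, 0, -0.35]], [[-0.062, -0.694, -0.12], [0, 0, -0.35]], [[-0.062, -0.694, -0.25], [0, 0, -0.35]], [[-0.062, -0.694, -0.34], [0, 0, -0.35]], [[-0.062, -0.694, -0.34], [0, 0, -0.35]]]}}

```text
time: 16.05
tool_pos: [0.3881, -0.421, 0.0615]
tcp_rot: [-1.218, -1.174, 1.172]
wrist_force: [-0.4, -0.2, -2.4]
width: 0.528
```

{"method": "play_rows", "body": {"motion": [[[0, 0, -0.028], [0, 0, 0]], [[0, 0, -0.028], [0, 0, 0]]]}}

```text
time: 16.3
tool_pos: [0.3919, -0.4262, 0.0564]
tcp_rot: [-1.232, -1.175, 1.175]
wrist_force: [-0.4, 0.6, -2.5]
width: 0.526
```

{"method": "play_rows", "body": {"motion": [[[0, 0, 0], [0, 0, 0]], [[0, 0, 0], [0, 0, 0]], [[0, 0, 0.12], [0, 0, 0]], [[0, 0, 0.26], [0, 0, 0]], [[0, 0, 0.4], [0, 0, 0]], [[0, 0.15, 0.4], [0, 0, 0]], [[0.02, 0.3, 0.4], [0, 0, 0.1]], [[0.05, 0.45, 0.4], [0, 0, 0.25]], [[0.058, 0.6, 0.4], [0, 0, 0.25]], [[0.058, 0.75, 0.4], [0, 0, 0.25]]], "gripper": 0.3}}

```text
time: 17.55
tool_pos: [0.4159, -0.125, 0.2185]
tcp_rot: [-1.141, -1.321, 1.317]
wrist_force: [1.4, -0.2, 0.4]
width: 0.701
```

{"method": "play_rows", "body": {"motion": [[[0, 0.15, 0], [0, 0, 0]], [[0, 0.3, 0], [0, 0, 0]], [[0, 0.462, 0], [0, 0, 0]], [[0, 0.462, 0], [0, 0, 0]], [[0, 0.462, 0], [0, 0, 0]]], "gripper": 0.1}}

```text
time: 18.18
tool_pos: [0.4155, 0.0587, 0.2174]
tcp_rot: [-1.137, -1.322, 1.319]
wrist_force: [0.5, -0.1, 0.1]
width: 0.897
```

```bash
python3 see.py 12
```

```text
18.175 [0.4155 0.0587 0.2174] jaw deg 98.65 approach [ 0.003 -0.    -1.   ] q6 -1.64 w 0.897 [ 0.5 -0.1  0.1]
4010 c [415.2  59.7] size [73.2 46. ] long axis deg 8.2 z [0.0761 0.078  0.0793]
4551 c [416.5 155.6] size [84.8 46.7] long axis deg -2.1 z [0.0746 0.0778 0.0793]
4592 c [ 551.1 -155.3] size [111.1 100.6] long axis deg 15.8 z [0.0717 0.078  0.08  ]
1428 c [533.1 -45.2] size [74.5 46.7] long axis deg -9.0 z [0.0721 0.078  0.0794]
1861 c [532.3 158.8] size [84.8 39.8] long axis deg -1.2 z [0.0729 0.0777 0.0791]
578 c [610.   -2.9] size [43.2 18.8] long axis deg 47.8 z [0.0708 0.0778 0.0859]
995 c [609.1  70.1] size [94.2 21.6] long axis deg -90.0 z [0.0707 0.0779 0.0864]
504 c [607.6 170.1] size [44.3 11.5] long axis deg -67.8 z [0.0705 0.0772 0.088 ]
```

View pics/wrist12.png

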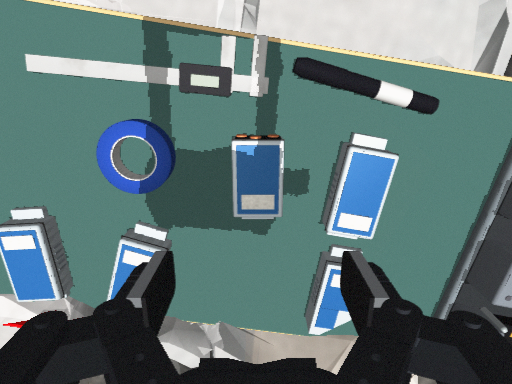

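{"method": "play_rows", "body": {"motion": [[[0, 0.002, -0.12], [0, 0, 0]], [[0, 0.002, -0.24], [0, 0, 0]], [[0, 0.002, -0.34], [0, 0, 0]], [[0, 0.002, -0.4], [0, 0, 0]], [[0, 0.002, -0.412], [0, 0, 0]], [[0, 0.002, -0.412], [0, 0, 0]]], "gripper": 0.15}}

```text
time: 18.98
tool_pos: [0.4153, 0.0583, 0.0515]
tcp_rot: [-1.137, -1.317, 1.316]
wrist_force: [-0.0, 0.2, 0.3]
width: 0.848
```

{"method": "play_rows", "body": {"motion": [[[0, 0, 0], [0, 0, 0]], [[0, 0, 0], [0, 0, 0]], [[0, 0, 0], [0, 0, 0]], [[0, 0, 0], [0, 0, 0]], [[0, 0, 0.1], [0, 0, 0]], [[0, 0, 0.25], [0, 0, 0]], [[0, 0, 0.38], [0, 0, 0]], [[0, 0, 0.38], [0, 0, 0]]], "gripper": 1}}

```text
time: 19.98
tool_pos: [0.4181, 0.0599, 0.2081]
tcp_rot: [-1.142, -1.327, 1.313]
wrist_force: [1.0, 0.6, -3.3]
width: 0.527
```

{"method": "play_rows", "body": {"motion": [[[0, -0.15, 0], [0, 0, -0.1]], [[0, -0.3, 0], [0, 0, -0.2]], [[0, -0.45, 0], [0, 0, -0.2]], [[0, -0.6, 0], [0, 0, -0.2]], [[0, -0.75, 0], [0, 0, -0.2]], [[-0.03, -0.9, 0], [0, 0, -0.2]], [[-0.055, -0.965, 0], [0, 0, -0.2]], [[-0.055, -0.965, 0], [0, 0, -0.2]], [[-0.055, -0.965, 0], [0, 0, -0.2]]]}}

```text
time: 21.1
tool_pos: [0.3919, -0.3253, 0.2011]
tcp_rot: [-1.21, -1.203, 1.202]
wrist_force: [0.8, 0.6, -3.4]
width: 0.53
```

{"method": "play_rows", "body": {"motion": [[[0, 0, -0.12], [0, 0, 0]], [[0, 0, -0.24], [0, 0, 0]], [[0, 0, -0.33], [0, 0, 0]], [[0, 0, -0.362], [0, 0, 0]], [[0, 0, -0.362], [0, 0, 0]]]}}

```text
time: 21.72
tool_pos: [0.3929, -0.3258, 0.0575]
tcp_rot: [-1.212, -1.204, 1.205]
wrist_force: [0.1, -1.2, -3.0]
width: 0.528
```

{"method": "play_rows", "body": {"motion": [[[0, 0, 0], [0, 0, 0]], [[0, 0, 0], [0, 0, 0]], [[0, 0, 0.12], [0, 0, 0]], [[0, 0, 0.26], [0, 0, 0]], [[0, 0, 0.4], [0, 0, 0]], [[0.05, 0.15, 0.4], [0, 0, 0]], [[0.1, 0.3, 0.4], [0, 0, 0]], [[0.2, 0.45, 0.4], [0, 0, 0]], [[0.3, 0.6, 0.4], [0, 0, -0.02]], [[0.35, 0.75, 0.4], [0, 0, -0.02]]], "gripper": 0.3}}

```text
time: 22.98
tool_pos: [0.5261, -0.0431, 0.2199]
tcp_rot: [-1.222, -1.195, 1.191]
wrist_force: [1.7, -0.6, -0.3]
width: 0.697
```

{"method": "play_rows", "body": {"motion": [[[0, 0.15, 0], [0, 0, 0]], [[0, 0.3, 0], [0, 0, 0]], [[0, 0.462, 0], [0, 0, 0]], [[0, 0.462, 0], [0, 0, 0]], [[0, 0.462, 0], [0, 0, 0]]], "gripper": 0.1}}

```text
time: 23.6
tool_pos: [0.5244, 0.1396, 0.2189]
tcp_rot: [-1.22, -1.194, 1.193]
wrist_force: [0.0, -0.8, -0.2]
width: 0.898
```

```bash
python3 see.py 13; python3 -c "
from h import *
snap('top','13')"
```

```text
23.6 [0.5244 0.1396 0.2189] jaw deg 88.78 approach [ 0.001 -0.    -1.   ] q6 -1.33 w 0.898 [ 0.  -0.8 -0.2]
5898 c [420.5 155.7] size [76.8 46.2] long axis deg -1.8 z [0.0761 0.078  0.0795]
4069 c [532.5 162.3] size [83.7 46.2] long axis deg -1.2 z [0.0764 0.0779 0.0794]
4642 c [538.7 -46.2] size [84.8 47.8] long axis deg -9.6 z [0.0731 0.0781 0.0796]
2577 c [607.5 -51.3] size [133.9  35.3] long axis deg 82.8 z [0.0718 0.0823 0.0914]
3041 c [608.5 140. ] size [168.1  23. ] long axis deg -89.9 z [0.0711 0.0805 0.0909]
```

View pics/wrist13.png

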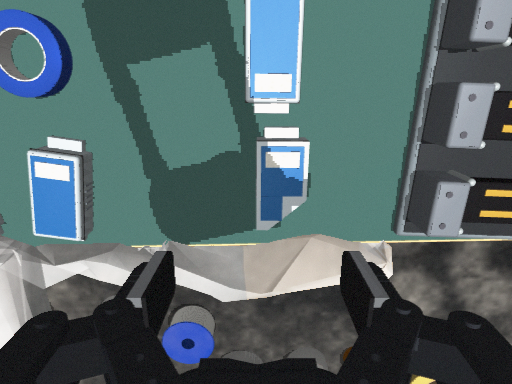

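View pics/top13.png

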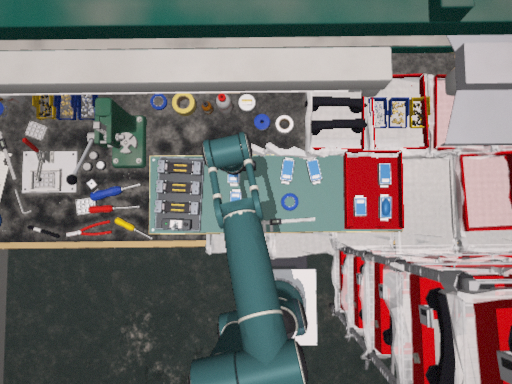

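{"method": "play_rows", "body": {"motion": [[[0.01, 0.04, -0.1], [0, 0, 0]], [[0.02, 0.057, -0.2], [0, 0, 0]], [[0.02, 0.057, -0.3], [0, 0, 0]], [[0.02, 0.057, -0.38], [0, 0, 0]], [[0.02, 0.057, -0.416], [0, 0, 0]], [[0.02, 0.057, -0.416], [0, 0, 0]]], "gripper": 0.1}}

```text
time: 24.45
tool_pos: [0.5322, 0.1605, 0.051]
tcp_rot: [-1.22, -1.189, 1.192]
wrist_force: [-0.4, -0.2, -0.5]
width: 0.9
```

{"method": "play_rows", "body": {"motion": [[[0, 0, 0], [0, 0, 0]], [[0, 0, 0], [0, 0, 0]], [[0, 0, 0], [0, 0, 0]], [[0, 0, 0], [0, 0, 0]], [[0, 0, 0.1], [0, 0, 0]], [[0, 0, 0.25], [0, 0, 0]], [[0, 0, 0.38], [0, 0, 0]], [[0, 0, 0.38], [0, 0, 0]]], "gripper": 1}}

```text
time: 25.45
tool_pos: [0.5363, 0.1628, 0.2099]
tcp_rot: [-1.226, -1.201, 1.185]
wrist_force: [0.4, -0.3, -2.8]
width: 0.527
```

{"method": "play_rows", "body": {"motion": [[[0, -0.15, 0], [0, 0, 0]], [[0, -0.3, 0], [0, 0, 0]], [[0, -0.45, 0], [0, 0, 0]], [[0, -0.6, 0], [0, 0, 0]], [[0, -0.75, 0], [0, 0, 0]], [[-0.015, -0.9, 0], [0, 0, 0]], [[-0.03, -1, 0], [0, 0, 0]], [[-0.03, -1, 0], [0, 0, 0]]]}}

```text
time: 26.45
tool_pos: [0.519, -0.2405, 0.2016]
tcp_rot: [-1.219, -1.187, 1.19]
wrist_force: [-0.8, 1.1, -2.6]
width: 0.525
```

{"method": "play_rows", "body": {"motion": [[[0, -0.1, 0], [0, 0, 0]], [[0, -0.215, 0], [0, 0, 0]], [[0, -0.215, 0], [0, 0, 0]], [[0, -0.215, 0], [0, 0, 0]]]}}

```text
time: 26.95
tool_pos: [0.5202, -0.3228, 0.2023]
tcp_rot: [-1.217, -1.192, 1.191]
wrist_force: [0.4, 1.0, -1.7]
width: 0.526
```

{"method": "play_rows", "body": {"motion": [[[0, -0.005, -0.12], [0, 0, 0]], [[0, -0.005, -0.24], [0, 0, 0]], [[0, -0.005, -0.33], [0, 0, 0]], [[0, -0.005, -0.362], [0, 0, 0]], [[0, -0.005, -0.362], [0, 0, 0]]]}}

```text
time: 27.58
tool_pos: [0.5213, -0.3267, 0.0589]
tcp_rot: [-1.222, -1.193, 1.195]
wrist_force: [-0.8, -6.0, -3.4]
width: 0.521
```

{"method": "play_rows", "body": {"motion": [[[0, 0, 0], [0, 0, 0]], [[0, 0, 0], [0, 0, 0]], [[0, 0, 0.12], [0, 0, 0]], [[0, 0, 0.26], [0, 0, 0]], [[0, 0, 0.4], [0, 0, 0]], [[0, 0.15, 0.4], [0, 0, 0.15]], [[0.02, 0.3, 0.4], [0, 0, 0.32]], [[0.035, 0.43, 0.4], [0, 0, 0.32]], [[0.035, 0.43, 0.4], [0, 0, 0.32]], [[0.035, 0.43, 0.4], [0, 0, 0.32]]], "gripper": 0.3}}

```text
time: 28.82
tool_pos: [0.5348, -0.1534, 0.2194]
tcp_rot: [-1.092, -1.377, 1.377]
wrist_force: [-0.5, 0.5, 0.2]
width: 0.705
```

```bash
sed -i 's/P=cloud("wrist",d,st);packs(P)/P=cloud("wrist",d,st);np.save("Pw.npy",P);packs(P)/' see.py; python3 see.py 14
```

```text
28.825 [ 0.5348 -0.1534  0.2194] jaw deg 103.18 approach [ 0.001 -0.001 -1.   ] q6 -2.12 w 0.705 [-0.5  0.5  0.2]
7004 c [ 555.5 -134. ] size [128.8 126.1] long axis deg -0.1 z [0.0727 0.0781 0.0882]
4348 c [538.5 -46.9] size [84.4 46.8] long axis deg -9.4 z [0.0743 0.0778 0.0793]
325 c [ 611.4 -213.8] size [32.3 17.2] long axis deg 90.0 z [0.0704 0.0753 0.0826]
233 c [ 613.7 -145.9] size [24.4 12.4] long axis deg 89.6 z [0.0705 0.0739 0.076 ]
651 c [607.3 -10. ] size [58.6 22.3] long axis deg 47.6 z [0.0715 0.0807 0.0908]
1302 c [609.3  82.2] size [118.8  21.7] long axis deg 89.6 z [0.0709 0.08   0.0892]
```

View pics/wrist14.png

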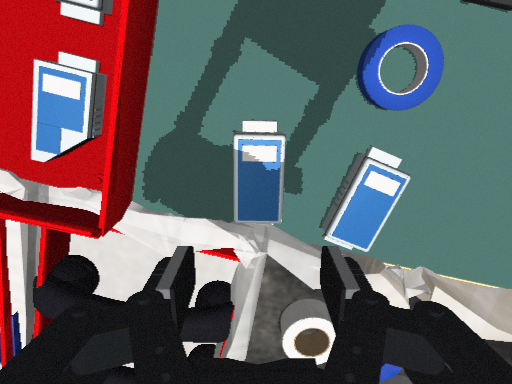

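```bash
python3 - <<'E'
from pk import *
P=np.load("Pw.npy")
packs(P,zlo=.074,zhi=.0815,xr=(.45,.575),yr=(-.21,-.1))
packs(P,zlo=.0745,zhi=.0815,xr=(.45,.59),yr=(-.21,-.1))
# near edge and side lines
m=(P[...,2]>.074)&(P[...,2]<.0815)&(P[...,0]>.45)&(P[...,0]<.57)&(P[...,1]>-.21)&(P[...,1]<-.1)
X=P[m][:,:2]*1000
a=np.radians(13.0)
for a in np.radians([12,12.5,13,13.5,14]):
    u=X@[np.cos(a),np.sin(a)];v=X@[-np.sin(a),np.cos(a)]
    print(np.degrees(a),np.percentile(u,[0,1,99,100]).round(1),np.percentile(v,[0,.5,99.5,100]).round(1))
E
```

```text
4324 c [ 536.6 -150.8] size [83.4 45.3] long axis deg 12.0 z [0.0763 0.078  0.0794]
4421 c [ 536.7 -150.8] size [83.6 45.2] long axis deg 11.9 z [0.0763 0.078  0.0794]
307 c [ 584.6 -127.3] size [53.9  7.8] long axis deg -84.4 z [0.0749 0.0782 0.0812]
12.000000000000002 [451.8 452.4 528.2 531.5] [-281.7 -281.6 -236.8 -236.4]
12.5 [449.4 450.1 526.  529.4] [-286.2 -286.  -241.1 -240.7]
13.0 [446.9 447.8 523.8 527.3] [-290.8 -290.4 -245.2 -244.7]
13.5 [444.4 445.5 521.6 525.1] [-295.2 -294.7 -249.4 -248.7]
14.0 [441.9 443.1 519.3 522.9] [-299.7 -299.  -253.5 -252.7]
```

{"method": "play_rows", "body": {"motion": [[[0.005, 0.007, -0.12], [0, 0, -0.027]], [[0.005, 0.007, -0.24], [0, 0, -0.027]], [[0.005, 0.007, -0.34], [0, 0, -0.027]], [[0.005, 0.007, -0.4], [0, 0, -0.027]], [[0.005, 0.007, -0.418], [0, 0, -0.027]], [[0.005, 0.007, -0.418], [0, 0, -0.027]], [[0.005, 0.007, -0.418], [0, 0, -0.027]]], "gripper": 0.1}}

```text
time: 29.75
tool_pos: [0.538, -0.1523, 0.0532]
tcp_rot: [-1.107, -1.361, 1.359]
wrist_force: [0.3, 0.0, 0.4]
width: 0.899
```

{"method": "play_rows", "body": {"motion": [[[0, 0, 0], [0, 0, 0]], [[0, 0, 0], [0, 0, 0]], [[0, 0, 0], [0, 0, 0]], [[0, 0, 0], [0, 0, 0]], [[0, 0, 0], [0, 0, 0]], [[0, 0, 0.06], [0, 0, 0]], [[0, 0, 0.15], [0, 0, 0]], [[0, 0, 0.28], [0, 0, 0]], [[0, 0, 0.38], [0, 0, 0]], [[0, 0, 0.38], [0, 0, 0]]], "gripper": 1, "squeeze": 90}}

```text
time: 31.0
tool_pos: [0.539, -0.1521, 0.2073]
tcp_rot: [-1.111, -1.364, 1.359]
wrist_force: [1.2, 0.2, -3.5]
width: 0.52
```

{"method": "play_rows", "body": {"motion": [[[-0.02, 0.12, 0], [0, 0, -0.2]], [[-0.04, 0.24, 0], [0, 0, -0.43]], [[-0.06, 0.36, 0], [0, 0, -0.66]], [[-0.06, 0.48, 0], [0, 0, -0.89]], [[-0.06, 0.6, 0], [0, 0, -1]], [[-0.06, 0.6, 0], [0, 0, -1]]]}}

```text
time: 31.75
tool_pos: [0.5105, 0.0913, 0.2006]
tcp_rot: [-1.425, -0.773, 0.779]
wrist_force: [-0.1, -1.4, -3.8]
width: 0.52
```

{"method": "play_rows", "body": {"motion": [[[0, 0.12, 0], [0, 0, -0.2]], [[0.03, 0.24, 0], [0, 0, -0.43]], [[0.06, 0.36, 0], [0, 0, -0.66]], [[0.09, 0.48, 0], [0, 0, -0.89]], [[0.09, 0.6, 0], [0, 0, -1]], [[0.09, 0.6, 0], [0, 0, -1]]]}}

```text
time: 32.5
tool_pos: [0.5477, 0.3302, 0.2007]
tcp_rot: [-1.565, -0.162, 0.168]
wrist_force: [-0.4, -0.9, -4.0]
width: 0.525
```

```bash
python3 see.py 15
```

```text
32.5 [0.5477 0.3302 0.2007] jaw deg 12.02 approach [-0.003 -0.001 -1.   ] q6 0.29 w 0.525 [-0.4 -0.9 -4. ]
1102 c [395.8 157.6] size [46.4 40.9] long axis deg 89.9 z [0.0718 0.078  0.0793]
```

View pics/wrist15.png

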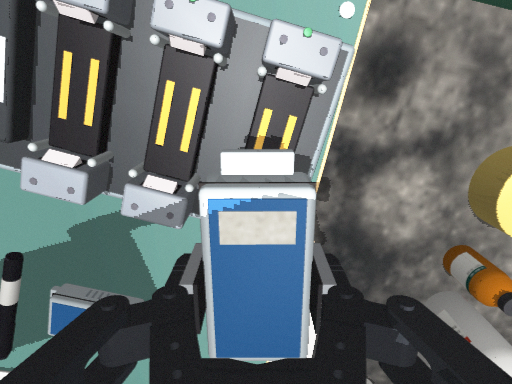

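```bash
cat > hand.py <<'E'
from dk import *
def hand(P,st):
    R=Ro.from_rotvec(st["tcp_rot"]).as_matrix()
    T=(P-st["tool_pos"])@R  # tool coords x jaw, y down, z
    m=(abs(T[...,0])<.032)&(T[...,1]<-.018)&(T[...,1]>-.045)&(T[...,2]>-.03)&(T[...,2]<.07)
    X=T[m]*1000
    print("lid y (tool)",np.median(X[:,1]).round(1))
    top=X[abs(X[:,1]-np.median(X[:,1]))<4]
    for zc in (5,15,25,35):
        s=top[abs(top[:,2]-zc)<3,0]
        if len(s): print("  z",zc,"x range",s.min().round(1),s.max().round(1),"mid",((s.min()+s.max())/2).round(2))
    for xc in(-15,0,15):
        s=top[abs(top[:,0]-xc)<3,2]; 
        if len(s): print("  x",xc,"far end z",s.max().round(1))
    tb=(abs(T[...,0])<.03)&(T[...,1]<.005)&(T[...,1]>-.014)&(T[...,2]>.03)&(T[...,2]<.075)
    s=T[tb]*1000
    if len(s): print("  tab z max",np.percentile(s[:,2],98).round(1),"x",s[:,0].min().round(1),s[:,0].max().round(1),"y",np.median(s[:,1]).round(1))
if __name__=="__main__":
    import sys
    st,p,d=snap("wrist",sys.argv[1]);P=cloud("wrist",d,st)
    R=Ro.from_rotvec(st["tcp_rot"]).as_matrix()
    print(st["time"],st["tool_pos"].round(4),"jaw",np.degrees(np.arctan2(R[1,0],R[0,0])).round(2),st["wrist_force"].round(1))
    hand(P,st);blocks(P)
E
python3 hand.py 16
```

```text
32.55 [0.5476 0.3284 0.2007] jaw 12.0 [ 0.2 -0.8 -3.7]
lid y (tool) -25.0
  z 5 x range -31.9 31.9 mid -0.04
  z 15 x range -27.3 29.8 mid 1.2
  z 25 x range -22.0 23.9 mid 0.98
  z 35 x range -22.1 23.9 mid 0.93
  x -15 far end z 44.5
  x 0 far end z 44.5
  x 15 far end z 44.4
  tab z max 54.2 x -21.2 22.9 y -4.6
371 [411.8 433.1] [32.7  6.8] 11.8 0.1043 [395.2 431.4] [427.3 439.7]
2902 [479.  440.4] [51.8 27.5] 2.5 0.1054 [453.4 427. ] [504.5 455.2]
3404 [555.8 437.3] [29.9 50. ] 86.3 0.1054 [530.4 422. ] [581.  453.4]
2467 [394.6 311. ] [29.9 50. ] 85.9 0.1055 [369.5 294.9] [420.  326.1]
2249 [470.9 306.4] [29.3 50.3] 86.4 0.1055 [445.1 290.7] [496.5 321.3]
```

{"method": "play_rows", "body": {"motion": [[[0.008, 0.05, 0], [0, 0, -0.17]], [[0.008, 0.096, 0], [0, 0, -0.343]], [[0.008, 0.096, 0], [0, 0, -0.343]], [[0.008, 0.096, 0], [0, 0, -0.343]]]}}

```text
time: 33.1
tool_pos: [0.5518, 0.365, 0.2029]
tcp_rot: [-1.572, 0.049, -0.048]
wrist_force: [0.4, -0.7, -3.2]
width: 0.522
```

```bash
python3 hand.py 17
```

```text
33.1 [0.5518 0.365  0.2029] jaw -3.53 [ 0.4 -0.7 -3.2]
lid y (tool) -25.0
  z 5 x range -31.9 32.0 mid 0.07
  z 15 x range -27.8 29.4 mid 0.78
  z 25 x range -22.3 23.7 mid 0.74
  z 35 x range -22.3 23.6 mid 0.64
  x -15 far end z 44.6
  x 0 far end z 44.6
  x 15 far end z 44.6
  tab z max 54.4 x -21.5 22.8 y -4.6
3003 [402.8 446.4] [29.7 50.2] 86.5 0.1055 [377.3 430.9] [428.5 462.5]
2932 [479.4 441.7] [29.7 49.9] 86.5 0.1055 [454.3 426.5] [504.7 457.9]
2899 [555.8 437. ] [29.7 50. ] 86.5 0.1055 [530.7 422.2] [581.2 453.2]
1910 [394.8 311.3] [29.8 50. ] 86.0 0.1055 [368.9 294.8] [420.1 326.6]
1216 [470.2 306.9] [28.6 47.6] 88.4 0.1055 [446.3 292.6] [494.3 321.4]
```

View pics/wrist17.png

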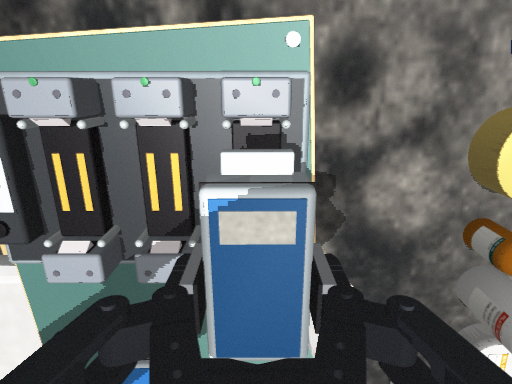

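{"method": "play_rows", "body": {"motion": [[[-0.002, 0.005, -0.08], [0, 0, 0]], [[-0.002, 0.005, -0.16], [0, 0, 0]], [[-0.002, 0.005, -0.2], [0, 0, 0]], [[-0.002, 0.005, -0.2], [0, 0, 0]], [[-0.002, 0.005, -0.2], [0, 0, 0]]]}}

```text
time: 33.78
tool_pos: [0.5521, 0.3692, 0.1252]
tcp_rot: [-1.569, 0.048, -0.051]
wrist_force: [0.9, 1.0, -2.7]
width: 0.52
```

```bash
python3 hand.py 18
```

```text
33.775 [0.5521 0.3692 0.1252] jaw -3.6 [ 0.9  1.  -2.7]
lid y (tool) -25.0
  z 5 x range -32.0 32.0 mid -0.0
  z 15 x range -27.9 29.6 mid 0.83
  z 25 x range -22.1 23.7 mid 0.82
  z 35 x range -22.3 23.6 mid 0.64
  x -15 far end z 44.6
  x 0 far end z 44.6
  x 15 far end z 44.7
  tab z max 54.4 x -21.4 22.8 y -4.6
6154 [479.3 441.9] [29.5 50.4] 86.4 0.1055 [454.  426.8] [504.9 458. ]
5977 [555.8 437.2] [29.5 50.3] 86.5 0.1055 [530.5 422.5] [581.2 453.3]
1772 [404.5 309.4] [31.9 29.9] 79.2 0.1055 [386.9 295.5] [420.5 326. ]
```

View pics/wrist18.png

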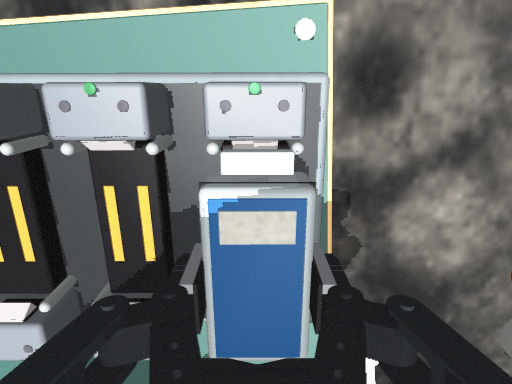

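{"method": "play_rows", "body": {"motion": [[[-0.003, -0.006, 0], [0, 0, 0]], [[-0.003, -0.006, 0], [0, 0, 0]], [[-0.003, -0.006, 0], [0, 0, 0]]]}}

```text
time: 34.2
tool_pos: [0.55, 0.3666, 0.1241]
tcp_rot: [-1.57, 0.049, -0.05]
wrist_force: [0.3, 1.1, -2.6]
width: 0.519
```

```bash
for i in 1 2 3; do python3 -c "
from h import *
s=bot.read_state();print(s['time'],s['tool_pos'].round(4),s['wrist_force'].round(1));cams.read_camera('top')"; done
```

```text
34.2 [0.55   0.3666 0.1241] [ 0.3  1.1 -2.6]
34.25 [0.55   0.3666 0.1239] [ 0.3  0.8 -3.5]
34.3 [0.55   0.3665 0.1238] [ 0.2  1.  -3.6]
```

{"method": "play_rows", "body": {"motion": [[[0.002, 0.001, -0.02], [0, 0, 0]], [[0.002, 0.001, -0.04], [0, 0, 0]], [[0.002, 0.001, -0.052], [0, 0, 0]], [[0.002, 0.001, -0.052], [0, 0, 0]]]}}

```text
time: 34.85
tool_pos: [0.5504, 0.3668, 0.1022]
tcp_rot: [-1.571, 0.05, -0.049]
wrist_force: [-1.3, 0.1, -4.1]
width: 0.519
```

{"method": "play_rows", "body": {"motion": [[[0, 0, -0.01], [0, 0, 0]], [[0, 0, -0.02], [0, 0, 0]], [[0, 0, -0.02], [0, 0, 0]]]}}

```text
time: 35.22
tool_pos: [0.5522, 0.3674, 0.0965]
tcp_rot: [-1.569, 0.047, -0.052]
wrist_force: [1.1, -0.5, 3.6]
width: 0.519
```

{"method": "play_rows", "body": {"motion": [[[0, 0, -0.01], [0, 0, 0]], [[0, 0, -0.018], [0, 0, 0]], [[0, 0, -0.018], [0, 0, 0]]]}}

```text
time: 35.6
tool_pos: [0.5493, 0.3664, 0.0854]
tcp_rot: [-1.571, 0.052, -0.047]
wrist_force: [1.1, 2.0, -6.6]
width: 0.517
```

{"method": "play_rows", "body": {"motion": [[[0, 0, -0.006], [0, 0, 0]], [[0, 0, -0.009], [0, 0, 0]], [[0, 0, -0.009], [0, 0, 0]]]}}

```text
time: 35.98
tool_pos: [0.5493, 0.3666, 0.0852]
tcp_rot: [-1.571, 0.052, -0.047]
wrist_force: [-6.3, -1.8, 6.8]
width: 0.521
```

{"method": "play_rows", "body": {"motion": [[[0, 0, -0.003], [0, 0, 0]], [[0, 0, -0.003], [0, 0, 0]]]}}

```text
time: 36.22
tool_pos: [0.5494, 0.3666, 0.0851]
tcp_rot: [-1.571, 0.051, -0.047]
wrist_force: [-8.0, -2.9, 12.1]
width: 0.519
```

{"method": "play_rows", "body": {"motion": [[[0, 0, 0.003], [0, 0, 0]], [[0, 0, 0.003], [0, 0, 0]], [[0, 0, 0.003], [0, 0, 0]], [[0, 0, 0.06], [0, 0, 0]], [[0, 0, 0.16], [0, 0, 0]], [[0, 0, 0.28], [0, 0, 0]], [[0, -0.1, 0.38], [0, 0, 0]], [[0, -0.1, 0.38], [0, 0, 0]]], "gripper": 0.3}}

```text
time: 37.22
tool_pos: [0.5535, 0.3263, 0.2401]
tcp_rot: [-1.567, 0.045, -0.057]
wrist_force: [0.6, 1.2, 0.7]
width: 0.698
```

```bash
python3 hand.py 19|head -1; cat > docked.py <<'E'
from pk import *
# docked lids expected at z~.110, board frame
def docked(P):
    # dock frame from corrected estimate
    a=np.radians(-3.45);o=np.array([.4523,.3752])
    m=(P[...,2]>.1075)&(P[...,2]<.125)&(P[...,0]>.35)&(P[...,0]<.6)&(P[...,1]>.31)&(P[...,1]<.43)
    n,l,s,c=cv2.connectedComponentsWithStats(m.astype(np.uint8),connectivity=4)
    for i in range(1,n):
        if s[i,4]<100: continue
        X=P[l==i];(cc,sz,ang)=cv2.minAreaRect((X[:,:2]*1000).astype(np.float32))
        v=np.array(cc)/1000-o;D=np.array([[np.cos(a),np.sin(a)],[-np.sin(a),np.cos(a)]])@v
        print("lid",np.round(cc,1),np.round(sz,1),round(ang,1),"z",np.percentile(X[:,2],[3,50,97]).round(4),"dock xy",(D*1000).round(1))
if __name__=="__main__":
    import sys
    st,p,d=snap("wrist",sys.argv[1]);P=cloud("wrist",d,st);docked(P);print(marks("wrist","switch_tip",st))
E
python3 docked.py 20
```

```text
37.225 [0.5535 0.3263 0.2401] jaw -3.71 [0.6 1.2 0.7]
lid [550.6 369.1] [83.  45.8] 86.4 z [0.1083 0.1101 0.1115] dock xy [98.4 -0.1]
[]
```

View pics/wrist20.png

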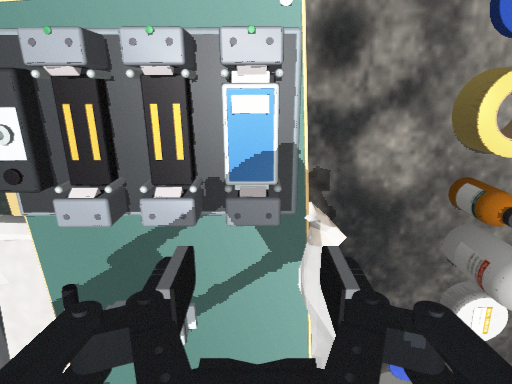

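{"method": "play_rows", "body": {"motion": [[[0, -0.12, 0], [0, 0, 0.22]], [[0, -0.24, 0], [0, 0, 0.44]], [[0, -0.36, 0], [0, 0, 0.66]], [[0, -0.48, 0], [0, 0, 0.88]], [[-0.02, -0.6, 0], [0, 0, 1]], [[-0.02, -0.6, 0], [0, 0, 1]]], "gripper": 0.1}}

```text
time: 38.12
tool_pos: [0.5413, 0.0846, 0.2325]
tcp_rot: [-1.496, -0.559, 0.566]
wrist_force: [-0.1, 0.2, -0.5]
width: 0.897
```

{"method": "play_rows", "body": {"motion": [[[-0.01, -0.12, 0], [0, 0, 0.22]], [[-0.017, -0.24, -0.03], [0, 0, 0.44]], [[-0.017, -0.332, -0.06], [0, 0, 0.66]], [[-0.017, -0.332, -0.06], [0, 0, 0.873]], [[-0.017, -0.332, -0.06], [0, 0, 0.873]], [[-0.017, -0.332, -0.06], [0, 0, 0.873]]]}}

```text
time: 38.88
tool_pos: [0.536, -0.0448, 0.2102]
tcp_rot: [-1.281, -1.087, 1.088]
wrist_force: [0.1, 1.2, -0.6]
width: 0.898
```

```bash
python3 see.py 21
```

```text
38.875 [ 0.536  -0.0448  0.2102] jaw deg 80.59 approach [-0.001  0.    -1.   ] q6 -1.54 w 0.898 [ 0.1  1.2 -0.6]
2538 c [440.2 150.7] size [39.6 37.1] long axis deg 88.4 z [0.0724 0.0777 0.0794]
4769 c [538.3 -46.3] size [84.  46.6] long axis deg -9.3 z [0.076  0.078  0.0794]
2743 c [609.6 102.9] size [158.4  21.4] long axis deg 89.6 z [0.071  0.0802 0.0899]
3568 c [605.1 -72.6] size [186.4  36.2] long axis deg 82.6 z [0.0719 0.0818 0.0913]
360 c [ 617.5 -212.7] size [41.3 16.5] long axis deg 67.9 z [0.0702 0.0744 0.0821]
```

View pics/wrist21.png

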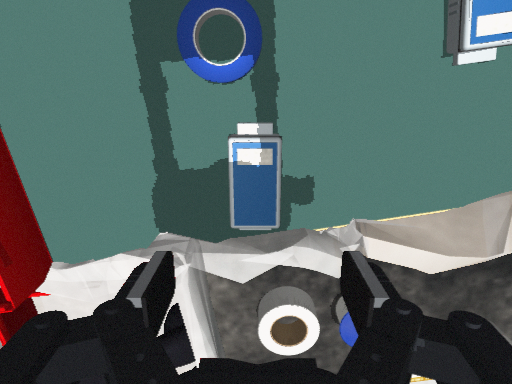

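{"method": "play_rows", "body": {"motion": [[[0.006, -0.005, -0.12], [0, 0, 0]], [[0.006, -0.005, -0.24], [0, 0, 0]], [[0.006, -0.005, -0.33], [0, 0, 0]], [[0.006, -0.005, -0.38], [0, 0, 0]], [[0.006, -0.005, -0.393], [0, 0, 0]], [[0.006, -0.005, -0.393], [0, 0, 0]], [[0.006, -0.005, -0.393], [0, 0, 0]]], "gripper": 0.1}}

```text
time: 39.8
tool_pos: [0.5396, -0.0479, 0.0551]
tcp_rot: [-1.284, -1.09, 1.087]
wrist_force: [0.7, -0.6, 0.4]
width: 0.901
```

{"method": "play_rows", "body": {"motion": [[[0, 0, 0], [0, 0, 0]], [[0, 0, 0], [0, 0, 0]], [[0, 0, 0], [0, 0, 0]], [[0, 0, 0], [0, 0, 0]], [[0, 0, 0], [0, 0, 0]], [[0, 0, 0.06], [0, 0, 0]], [[0, 0, 0.15], [0, 0, 0]], [[0, 0, 0.28], [0, 0, 0]], [[0, 0, 0.38], [0, 0, 0]], [[0, 0, 0.38], [0, 0, 0]]], "gripper": 1, "squeeze": 90}}

```text
time: 41.05
tool_pos: [0.5408, -0.0483, 0.2094]
tcp_rot: [-1.288, -1.094, 1.085]
wrist_force: [0.3, 0.3, -3.6]
width: 0.52
```

{"method": "play_rows", "body": {"motion": [[[-0.02, 0.12, 0], [0, 0, -0.22]], [[-0.05, 0.24, 0], [0, 0, -0.44]], [[-0.08, 0.36, 0], [0, 0, -0.66]], [[-0.11, 0.48, 0], [0, 0, -0.88]], [[-0.14, 0.6, 0], [0, 0, -1]], [[-0.14, 0.6, 0], [0, 0, -1]]]}}

```text
time: 41.8
tool_pos: [0.4796, 0.1944, 0.2027]
tcp_rot: [-1.514, -0.487, 0.495]
wrist_force: [0.8, -0.2, -2.6]
width: 0.52
```

{"method": "play_rows", "body": {"motion": [[[-0.01, 0.12, 0], [0, 0, -0.22]], [[-0.02, 0.24, 0], [0, 0, -0.44]], [[-0.02, 0.36, 0], [0, 0, -0.66]], [[-0.02, 0.43, 0], [0, 0, -0.87]], [[-0.02, 0.43, 0], [0, 0, -0.87]], [[-0.02, 0.43, 0], [0, 0, -0.87]]]}}

```text
time: 42.55
tool_pos: [0.4738, 0.3624, 0.2037]
tcp_rot: [-1.573, 0.048, -0.045]
wrist_force: [0.3, -0.2, -2.0]
width: 0.519
```

```bash
python3 hand.py 22
```

```text
42.55 [0.4738 0.3624 0.2037] jaw -3.39 [ 0.3 -0.2 -2. ]
lid y (tool) -23.2
  z 5 x range -32.0 31.8 mid -0.08
  z 15 x range -27.8 29.5 mid 0.87
  z 25 x range -22.0 23.7 mid 0.85
  z 35 x range -22.2 23.9 mid 0.83
  x -15 far end z 44.2
  x 0 far end z 44.4
  x 15 far end z 44.4
  tab z max 54.2 x -21.3 23.0 y -2.8
2970 [402.4 446.5] [29.5 50. ] 86.5 0.1055 [377.2 431.4] [427.9 462.2]
2953 [478.9 442. ] [29.6 50.1] 86.8 0.1055 [454.  426.8] [504.5 457.6]
3002 [555.4 436.9] [29.8 49.9] 86.7 0.1054 [530.2 422. ] [580.6 453.1]
6612 [550.1 369. ] [84.4 46.5] 86.5 0.11 [524.7 327.4] [575.9 412.5]
1463 [394. 311.] [30.4 48.9] 85.4 0.1055 [368.8 296.5] [419.3 327. ]
1411 [547.8 302. ] [28.8 49. ] 84.3 0.1055 [524.4 286.4] [572.6 317.1]
```

View pics/wrist22.png

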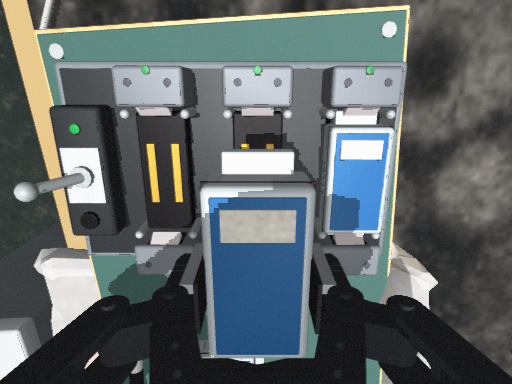

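{"method": "play_rows", "body": {"motion": [[[0, 0.024, -0.05], [0, 0, 0]], [[0, 0.024, -0.12], [0, 0, 0]], [[0, 0.024, -0.19], [0, 0, 0]], [[0, 0.024, -0.2], [0, 0, 0]], [[0, 0.024, -0.2], [0, 0, 0]], [[0, 0.024, -0.2], [0, 0, 0]], [[0, 0.024, -0.2], [0, 0, 0]]]}}

```text
time: 43.48
tool_pos: [0.4752, 0.3743, 0.1272]
tcp_rot: [-1.569, 0.046, -0.049]
wrist_force: [0.4, 0.4, -3.8]
width: 0.516
```

```bash
python3 hand.py 23
```

```text
43.475 [0.4752 0.3743 0.1272] jaw -3.47 [ 0.4  0.4 -3.8]
lid y (tool) -23.1
  z 5 x range -31.9 31.7 mid -0.13
  z 15 x range -27.9 29.4 mid 0.76
  z 25 x range -22.1 23.6 mid 0.76
  z 35 x range -22.1 23.7 mid 0.8
  x -15 far end z 44.4
  x 0 far end z 44.3
  x 15 far end z 44.5
  tab z max 54.2 x -21.4 22.9 y -2.8
5971 [402.4 446.4] [29.4 50.2] 86.6 0.1055 [376.9 431.7] [428.  462.5]
5833 [478.9 441.9] [29.3 50.3] 86.6 0.1055 [453.4 427.1] [504.5 457.9]
5938 [555.5 437.2] [29.5 50.5] 86.6 0.1055 [529.8 422. ] [580.9 453.3]
11543 [550.  371.5] [81.1 47.2] 85.4 0.11 [526.  329.2] [576.6 412.6]
```

{"method": "play_rows", "body": {"motion": [[[-0.003, -0.006, 0], [0, 0, 0]], [[-0.003, -0.006, 0], [0, 0, 0]], [[-0.003, -0.006, -0.01], [0, 0, 0]], [[-0.003, -0.006, -0.01], [0, 0, 0]]]}}

```text
time: 44.02
tool_pos: [0.4727, 0.371, 0.121]
tcp_rot: [-1.571, 0.048, -0.047]
wrist_force: [-0.1, -0.6, -2.5]
width: 0.52
```

{"method": "play_rows", "body": {"motion": [[[0.003, 0.002, -0.015], [0, 0, 0]], [[0.003, 0.002, -0.03], [0, 0, 0]], [[0.003, 0.002, -0.041], [0, 0, 0]], [[0.003, 0.002, -0.041], [0, 0, 0]]]}}

```text
time: 44.52
tool_pos: [0.4739, 0.3718, 0.1045]
tcp_rot: [-1.571, 0.048, -0.047]
wrist_force: [0.5, 0.2, -3.4]
width: 0.516
```

{"method": "play_rows", "body": {"motion": [[[0, 0, -0.01], [0, 0, 0]], [[0, 0, -0.02], [0, 0, 0]], [[0, 0, -0.02], [0, 0, 0]]]}}

```text
time: 44.9
tool_pos: [0.4757, 0.3728, 0.0987]
tcp_rot: [-1.569, 0.045, -0.05]
wrist_force: [0.5, -0.2, 3.5]
width: 0.518
```

{"method": "play_rows", "body": {"motion": [[[0, 0, -0.01], [0, 0, 0]], [[0, 0, -0.02], [0, 0, 0]], [[0, 0, -0.02], [0, 0, 0]]]}}

```text
time: 45.28
tool_pos: [0.473, 0.3716, 0.0872]
tcp_rot: [-1.571, 0.05, -0.046]
wrist_force: [0.7, 1.6, -6.9]
width: 0.52
```

Clicked; press slightly to seat.

{"method": "play_rows", "body": {"motion": [[[0, 0, -0.005], [0, 0, 0]], [[0, 0, -0.01], [0, 0, 0]], [[0, 0, -0.01], [0, 0, 0]]]}}

```text
time: 45.65
tool_pos: [0.4731, 0.3717, 0.087]
tcp_rot: [-1.572, 0.049, -0.046]
wrist_force: [-7.3, -2.2, 10.9]
width: 0.523
```

{"method": "play_rows", "body": {"motion": [[[0, 0, 0.003], [0, 0, 0]], [[0, 0, 0.003], [0, 0, 0]], [[0, 0, 0.003], [0, 0, 0]], [[0, 0, 0.06], [0, 0, 0]], [[0, 0, 0.16], [0, 0, 0]], [[0, 0, 0.28], [0, 0, 0]], [[0, -0.1, 0.38], [0, 0, 0]], [[0, -0.1, 0.38], [0, 0, 0]]], "gripper": 0.3}}

```text
time: 46.65
tool_pos: [0.4768, 0.3319, 0.2421]
tcp_rot: [-1.566, 0.043, -0.055]
wrist_force: [-0.3, 0.5, 0.6]
width: 0.696
```

```bash
python3 docked.py 24; python3 -c "
from h import *
s=bot.read_state();print(s['tool_pos'].round(4))"
```

```text
lid [474.3 374.1] [82.8 45.7] 86.6 z [0.1083 0.1101 0.1116] dock xy [22.   0.3]
lid [550.3 369.3] [83.3 45.8] 87.0 z [0.1083 0.1101 0.1115] dock xy [98.1  0. ]
[(0.97, array([0.3184, 0.3888, 0.1308]))]
[0.4745 0.332  0.2374]
```

View pics/wrist24.png

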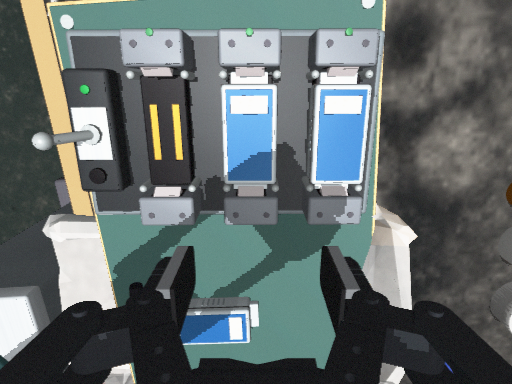

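{"method": "play_rows", "body": {"motion": [[[-0.03, -0.1, 0], [0, 0, 0.22]], [[-0.06, -0.2, 0], [0, 0, 0.44]], [[-0.09, -0.3, 0], [0, 0, 0.66]], [[-0.12, -0.4, 0], [0, 0, 0.88]], [[-0.145, -0.442, 0], [0, 0, 1]], [[-0.145, -0.442, 0], [0, 0, 1]]], "gripper": 0.1}}

```text
time: 47.5
tool_pos: [0.415, 0.1547, 0.2353]
tcp_rot: [-1.495, -0.563, 0.568]
wrist_force: [0.2, -0.5, -0.5]
width: 0.903
```

{"method": "play_rows", "body": {"motion": [[[0, 0, -0.02], [0, 0, 0.22]], [[0, 0, -0.04], [0, 0, 0.44]], [[0, 0, -0.06], [0, 0, 0.66]], [[0, 0, -0.07], [0, 0, 0.88]], [[0, 0, -0.07], [0, 0, 1]], [[0, 0, -0.07], [0, 0, 1]], [[0, 0, -0.07], [0, 0, 1]]]}}

```text
time: 48.38
tool_pos: [0.4163, 0.1559, 0.2087]
tcp_rot: [-1.237, -1.163, 1.164]
wrist_force: [-0.3, 0.9, 0.6]
width: 0.903
```

```bash
python3 see.py 25
```

```text
48.375 [0.4163 0.1559 0.2087] jaw deg 86.45 approach [-0.001 -0.    -1.   ] q6 -1.21 w 0.903 [-0.3  0.9  0.6]
4871 c [416.2 156. ] size [84.2 46.2] long axis deg -1.9 z [0.076  0.078  0.0794]
1288 c [607.4 180. ] size [100.   21.1] long axis deg -89.8 z [0.0708 0.0762 0.0866]
431 c [610.1  63.8] size [37.1 12.1] long axis deg 72.2 z [0.0708 0.0778 0.0873]
```

View pics/wrist25.png

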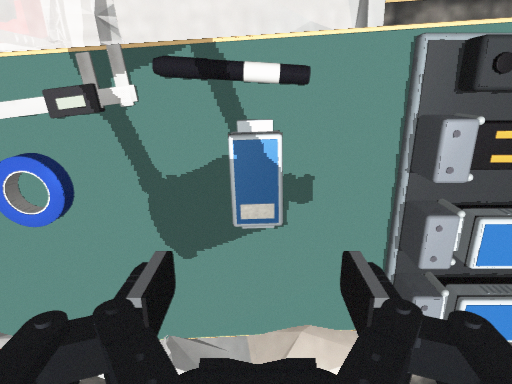

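{"method": "play_rows", "body": {"motion": [[[0, -0.002, -0.12], [0, 0, 0.036]], [[0, -0.002, -0.24], [0, 0, 0.036]], [[0, -0.002, -0.33], [0, 0, 0.036]], [[0, -0.002, -0.375], [0, 0, 0.036]], [[0, -0.002, -0.388], [0, 0, 0.036]], [[0, -0.002, -0.388], [0, 0, 0.036]], [[0, -0.002, -0.388], [0, 0, 0.036]]], "gripper": 0.1}}

```text
time: 49.3
tool_pos: [0.4174, 0.1548, 0.0553]
tcp_rot: [-1.225, -1.187, 1.184]
wrist_force: [-0.6, -0.2, -0.5]
width: 0.898
```

{"method": "play_rows", "body": {"motion": [[[0, 0, 0], [0, 0, 0]], [[0, 0, 0], [0, 0, 0]], [[0, 0, 0], [0, 0, 0]], [[0, 0, 0], [0, 0, 0]], [[0, 0, 0], [0, 0, 0]], [[0, 0, 0.06], [0, 0, 0]], [[0, 0, 0.15], [0, 0, 0]], [[0, 0, 0.28], [0, 0, 0]], [[0, 0, 0.38], [0, 0, 0]], [[0, 0, 0.38], [0, 0, 0]]], "gripper": 1, "squeeze": 90}}

```text
time: 50.55
tool_pos: [0.4187, 0.1552, 0.2095]
tcp_rot: [-1.228, -1.192, 1.18]
wrist_force: [0.1, 1.0, -2.8]
width: 0.514
```

{"method": "play_rows", "body": {"motion": [[[0, 0.1, 0], [0, 0, -0.22]], [[0, 0.2, 0], [0, 0, -0.44]], [[-0.02, 0.3, 0], [0, 0, -0.66]], [[-0.04, 0.4, 0], [0, 0, -0.88]], [[-0.045, 0.45, 0], [0, 0, -1]], [[-0.045, 0.45, 0], [0, 0, -1]]]}}

```text
time: 51.3
tool_pos: [0.3966, 0.3346, 0.2031]
tcp_rot: [-1.49, -0.588, 0.595]
wrist_force: [-0.8, -0.7, -2.9]
width: 0.523
```

{"method": "play_rows", "body": {"motion": [[[0, 0.05, 0], [0, 0, -0.22]], [[0, 0.07, 0], [0, 0, -0.44]], [[0, 0.075, 0], [0, 0, -0.66]], [[0, 0.075, 0], [0, 0, -0.88]], [[0, 0.075, 0], [0, 0, -1]], [[0, 0.075, 0], [0, 0, -1]], [[0, 0.075, 0], [0, 0, -1]]]}}

```text
time: 52.18
tool_pos: [0.398, 0.3635, 0.2051]
tcp_rot: [-1.572, 0.025, -0.023]
wrist_force: [-0.2, 0.1, -2.5]
width: 0.518
```

```bash
python3 hand.py 26
```

```text
52.175 [0.398  0.3635 0.2051] jaw -1.76 [-0.2  0.1 -2.5]
lid y (tool) -22.9
  z 5 x range -31.9 31.9 mid 0.01
  z 15 x range -27.8 29.4 mid 0.81
  z 25 x range -22.1 23.8 mid 0.84
  z 35 x range -22.1 23.8 mid 0.82
  x -15 far end z 44.5
  x 0 far end z 44.5
  x 15 far end z 44.3
  tab z max 54.1 x -21.4 23.0 y -2.5
2966 [402.3 446.6] [29.6 49.6] 86.7 0.1055 [376.9 431.7] [427.2 462.2]
2979 [478.5 442.1] [29.6 49.7] 86.3 0.1054 [453.3 427.2] [503.6 458. ]
2999 [555.  437.4] [29.9 50.7] 86.6 0.1055 [529.2 422.4] [580.1 453.1]
6607 [473.8 373.8] [85.  46.5] 86.4 0.11 [448.4 331.2] [499.5 417.2]
6883 [550.1 369.1] [84.7 47.1] 86.5 0.11 [524.5 326.5] [576.2 412.7]
1362 [470.8 307.7] [29.3 49.6] 82.7 0.1055 [447.2 290.7] [495.6 321.6]
1920 [546.8 301.9] [29.6 50.1] 87.4 0.1055 [521.6 286.3] [572.1 317. ]
```

View pics/wrist26.png

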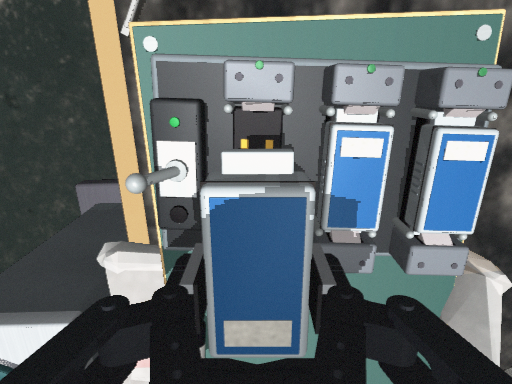

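{"method": "play_rows", "body": {"motion": [[[-0.005, 0.027, -0.05], [0, 0, -0.038]], [[-0.005, 0.027, -0.12], [0, 0, -0.038]], [[-0.005, 0.027, -0.19], [0, 0, -0.038]], [[-0.005, 0.027, -0.2], [0, 0, -0.038]], [[-0.005, 0.027, -0.2], [0, 0, -0.038]], [[-0.005, 0.027, -0.2], [0, 0, -0.038]], [[-0.005, 0.027, -0.2], [0, 0, -0.038]]]}}

```text
time: 53.1
tool_pos: [0.3971, 0.3759, 0.1275]
tcp_rot: [-1.569, 0.047, -0.05]
wrist_force: [0.3, 0.3, -3.4]
width: 0.515
```

```bash
python3 hand.py 27
```

```text
53.1 [0.3971 0.3759 0.1275] jaw -3.55 [ 0.3  0.3 -3.4]
lid y (tool) -22.9
  z 5 x range -31.9 31.7 mid -0.12
  z 15 x range -27.8 29.4 mid 0.77
  z 25 x range -22.1 23.7 mid 0.78
  z 35 x range -22.3 23.7 mid 0.69
  x -15 far end z 44.4
  x 0 far end z 44.5
  x 15 far end z 44.5
  tab z max 54.2 x -21.3 22.9 y -2.5
5966 [402.  446.6] [29.6 50.2] 86.4 0.1055 [376.6 431.4] [427.6 462.7]
6025 [478.6 441.9] [29.6 50.3] 86.4 0.1055 [452.9 427. ] [504.  458.1]
12143 [473.6 374.2] [84.7 46.6] 86.2 0.11 [449.1 330.9] [499.6 417.7]
3554 [528.5 369.7] [18.5 85.2] 6.9 0.1085 [524.  327.5] [542.8 412.8]
1846 [536.8 302.7] [29.8 30.8] 1.5 0.1055 [521.9 287.7] [552.1 318.1]
```

View pics/wrist27.png

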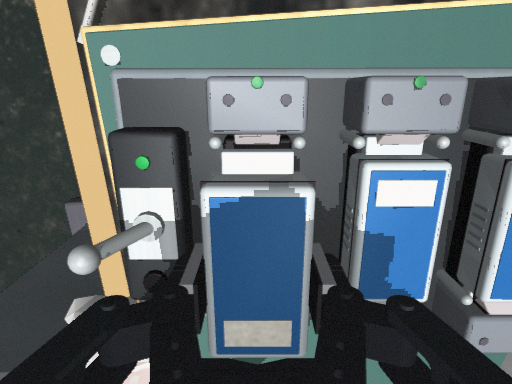

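{"method": "play_rows", "body": {"motion": [[[0.003, 0.004, 0], [0, 0, 0]], [[0.003, 0.004, -0.015], [0, 0, 0]], [[0.003, 0.004, -0.03], [0, 0, 0]], [[0.003, 0.004, -0.03], [0, 0, 0]]]}}

```text
time: 53.65
tool_pos: [0.3968, 0.3763, 0.1129]
tcp_rot: [-1.572, 0.05, -0.047]
wrist_force: [-1.4, -0.3, -2.9]
width: 0.52
```

{"method": "play_rows", "body": {"motion": [[[0.001, 0.001, -0.01], [0, 0, 0]], [[0.001, 0.001, -0.02], [0, 0, 0]], [[0.001, 0.001, -0.02], [0, 0, 0]]]}}

```text
time: 54.02
tool_pos: [0.3976, 0.377, 0.1055]
tcp_rot: [-1.571, 0.049, -0.048]
wrist_force: [-0.3, -0.4, -3.4]
width: 0.521
```

{"method": "play_rows", "body": {"motion": [[[0, 0, -0.01], [0, 0, 0]], [[0, 0, -0.02], [0, 0, 0]], [[0, 0, -0.02], [0, 0, 0]]]}}

```text
time: 54.4
tool_pos: [0.399, 0.3779, 0.0991]
tcp_rot: [-1.569, 0.047, -0.05]
wrist_force: [1.2, -0.9, 1.8]
width: 0.516
```

{"method": "play_rows", "body": {"motion": [[[0, 0, -0.01], [0, 0, 0]], [[0, 0, -0.02], [0, 0, 0]], [[0, 0, -0.02], [0, 0, 0]]]}}

```text
time: 54.78
tool_pos: [0.3966, 0.3762, 0.088]
tcp_rot: [-1.572, 0.051, -0.047]
wrist_force: [1.5, -0.3, -7.9]
width: 0.516
```

{"method": "play_rows", "body": {"motion": [[[0, 0, -0.005], [0, 0, 0]], [[0, 0, -0.01], [0, 0, 0]], [[0, 0, -0.01], [0, 0, 0]]]}}

```text
time: 55.15
tool_pos: [0.3968, 0.3767, 0.0873]
tcp_rot: [-1.572, 0.051, -0.047]
wrist_force: [-6.3, -4.6, 8.6]
width: 0.519
```

{"method": "play_rows", "body": {"motion": [[[0, 0, 0.003], [0, 0, 0]], [[0, 0, 0.003], [0, 0, 0]], [[0, 0, 0.003], [0, 0, 0]], [[0, 0, 0.06], [0, 0, 0]], [[0, 0, 0.16], [0, 0, 0]], [[0, 0, 0.28], [0, 0, 0]], [[0, -0.1, 0.4], [0, 0, 0]], [[0, -0.1, 0.4], [0, 0, 0]], [[0, -0.1, 0.4], [0, 0, 0]]], "gripper": 0.3}}

```text
time: 56.28
tool_pos: [0.3979, 0.3373, 0.2458]
tcp_rot: [-1.57, 0.049, -0.049]
wrist_force: [-0.1, -0.6, -0.0]
width: 0.696
```

```bash
python3 docked.py 28; python3 -c "
from h import *
s,p,d=snap('top','28');print(s['time'],s['tool_pos'].round(4));P=cloud('top',d)
for r in cams.regions_of('top','pack'):
    X=P[r['mask']];print(round(r['conf'],2),np.median(X,0).round(3))
cv2.imwrite('pics/top28z.png',cv2.resize(p[140:250,140:420,::-1],None,fx=2.85,fy=2.85,interpolation=cv2.INTER_CUBIC))"
```

```text
lid [397.9 378.8] [83.  45.6] 86.6 z [0.1083 0.1101 0.1115] dock xy [-54.5   0.3]
lid [473.9 374. ] [83. 46.] 86.4 z [0.1083 0.11   0.1115] dock xy [21.6  0.1]
lid [550.  369.3] [83.  46.4] 86.4 z [0.1082 0.1101 0.1115] dock xy [97.9 -0. ]
[(0.67, array([0.3204, 0.3847, 0.1347]))]
56.375 [0.3971 0.3371 0.2442]
0.83 [ 0.389 -0.417  0.08 ]
0.73 [0.548 0.361 0.109]
0.71 [ 0.393 -0.324  0.079]
0.63 [ 0.487 -0.304  0.08 ]
0.55 [ 0.517 -0.423  0.08 ]
```

View pics/wrist28.png

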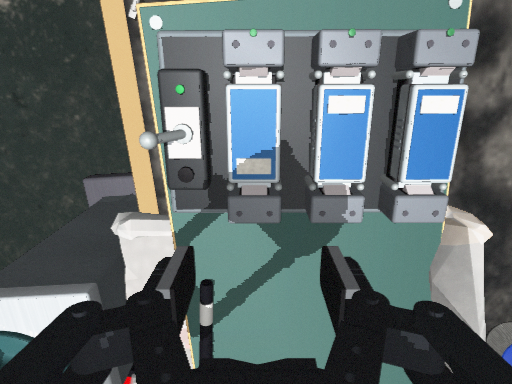

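View pics/top28z.png

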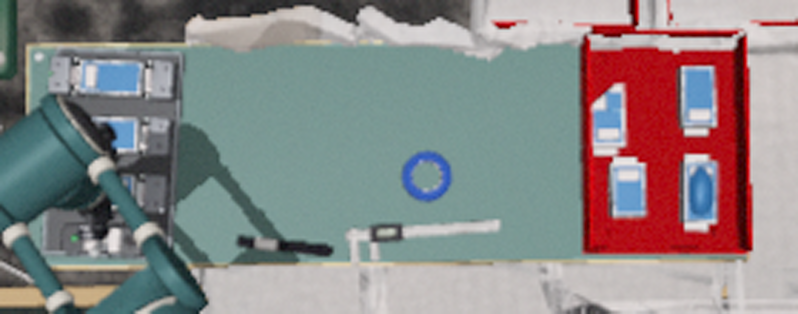

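{"method": "play_rows", "body": {"motion": [[[-0.1, 0.05, 0], [0, 0, 0]], [[-0.22, 0.116, 0], [0, 0, 0]], [[-0.315, 0.116, 0], [0, 0, 0]], [[-0.315, 0.116, 0], [0, 0, 0]], [[-0.315, 0.116, 0], [0, 0, 0]]], "gripper": 1}}

```text
time: 57.1
tool_pos: [0.272, 0.3838, 0.2454]
tcp_rot: [-1.571, 0.048, -0.048]
wrist_force: [1.1, 0.2, -0.0]
width: -0.001
```

```bash
python3 docked.py 29; python3 -c "
from h import *
s=bot.read_state();print(s['tool_pos'].round(4),s['q'].round(2),s['width'])"
```

```text
lid [397.4 379. ] [83.  46.1] 86.6 z [0.1083 0.1101 0.1115] dock xy [-55.1   0.5]
lid [473.9 374.3] [83.  46.6] 86.5 z [0.1082 0.1101 0.1115] dock xy [21.6  0.4]
[(0.66, array([0.3189, 0.3844, 0.1329]))]
[0.2727 0.3836 0.2457] [ 0.9  -0.14  2.   -0.    1.28  0.96] -0.003802622142897901
```

View pics/wrist29.png

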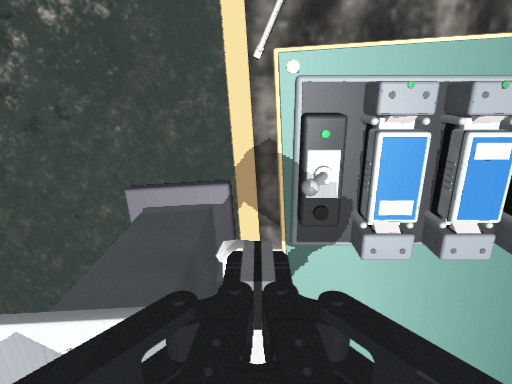

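{"method": "play_rows", "body": {"motion": [[[0, 0, -0.12], [0, 0, 0]], [[0, 0, -0.24], [0, 0, 0]], [[0, 0, -0.315], [0, 0, 0]], [[0, 0, -0.315], [0, 0, 0]], [[0.04, 0, -0.315], [0, 0, 0]], [[0.08, 0, -0.315], [0, 0, 0]], [[0.11, 0, -0.315], [0, 0, 0]], [[0.135, 0, -0.315], [0, 0, 0]], [[0.135, 0, -0.315], [0, 0, 0]]]}}

```text
time: 58.32
tool_pos: [0.3273, 0.3838, 0.1204]
tcp_rot: [-1.57, 0.048, -0.05]
wrist_force: [-0.4, 1.0, 0.6]
width: -0.003
```

{"method": "play_rows", "body": {"motion": [[[0.01, 0, 0], [0, 0, 0]], [[0.015, 0, 0], [0, 0, 0]]]}}

```text
time: 58.58
tool_pos: [0.3312, 0.3832, 0.1194]
tcp_rot: [-1.571, 0.05, -0.047]
wrist_force: [-2.6, -0.4, -1.9]
width: 0.001
```

{"method": "play_rows", "body": {"motion": [[[0.005, 0, 0], [0, 0, 0]], [[0.01, 0, 0], [0, 0, 0]]]}}

```text
time: 58.82
tool_pos: [0.3319, 0.3831, 0.1192]
tcp_rot: [-1.572, 0.056, -0.043]
wrist_force: [-16.0, 1.9, 5.3]
width: -0.002
```

{"method": "play_rows", "body": {"motion": [[[0.006, 0, 0], [0, 0, 0]], [[0.006, 0, 0], [0, 0, 0]]]}}

```text
time: 59.08
tool_pos: [0.332, 0.3831, 0.1191]
tcp_rot: [-1.573, 0.06, -0.04]
wrist_force: [-19.5, 1.5, 7.4]
width: 0.001
```

At the stop. Back off, rise, and check everything.

{"method": "play_rows", "body": {"motion": [[[-0.05, 0, 0], [0, 0, 0]], [[-0.1, 0, 0], [0, 0, 0]], [[-0.1, 0, 0.12], [0, 0, 0]], [[-0.1, 0, 0.25], [0, 0, 0]], [[-0.1, -0.1, 0.35], [0, 0, 0]], [[0, -0.2, 0.4], [0, 0, 0]], [[0.05, -0.3, 0.4], [0, 0, 0]], [[0.05, -0.3, 0.4], [0, 0, 0]]]}}

```text
time: 60.08
tool_pos: [0.3592, 0.2617, 0.2807]
tcp_rot: [-1.57, 0.05, -0.054]
wrist_force: [0.9, 0.1, -1.0]
width: -0.001
```

```bash
python3 docked.py 30; python3 -c "
from h import *
s,p,d=snap('top','30');print(s['time'],s['tool_pos'].round(4),s['wrist_force'].round(1));P=cloud('top',d);print(marks('top','switch_tip'))
for r in cams.regions_of('top','pack'):
    X=P[r['mask']];print(round(r['conf'],2),np.median(X,0).round(3))
cv2.imwrite('pics/top30z.png',cv2.resize(p[140:250,140:420,::-1],None,fx=2.85,fy=2.85,interpolation=cv2.INTER_CUBIC))"
```

```text
lid [397.3 373.8] [73.1 45.8] 86.4 z [0.1082 0.11   0.1117] dock xy [-54.8  -4.7]
lid [473.4 368.9] [73.1 46.1] 86.3 z [0.1082 0.11   0.1115] dock xy [21.4 -5. ]
lid [549.7 363.9] [73.2 46. ] 86.7 z [0.1082 0.11   0.1115] dock xy [97.9 -5.5]
[(0.62, array([0.3551, 0.3831, 0.1288]))]
60.175 [0.358  0.2636 0.2801] [-0.7  0.2  0. ]
[(0.64, array([ 0.3908, -0.4274,  0.0495])), (0.47, array([ 0.5231, -0.4262,  0.0548]))]
0.79 [0.548 0.365 0.109]
0.74 [ 0.52  -0.423  0.079]
0.69 [ 0.397 -0.323  0.079]
0.63 [ 0.389 -0.42   0.08 ]
0.61 [ 0.487 -0.302  0.08 ]
0.61 [0.477 0.378 0.109]
```

View pics/wrist30.png

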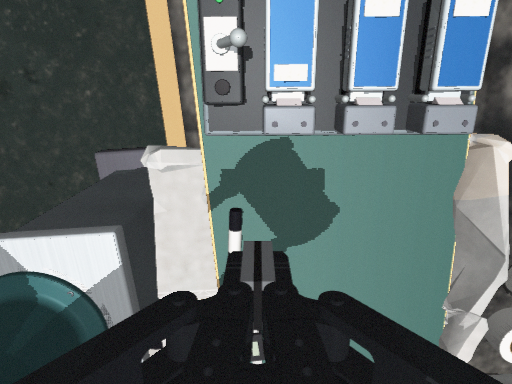

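View pics/top30z.png

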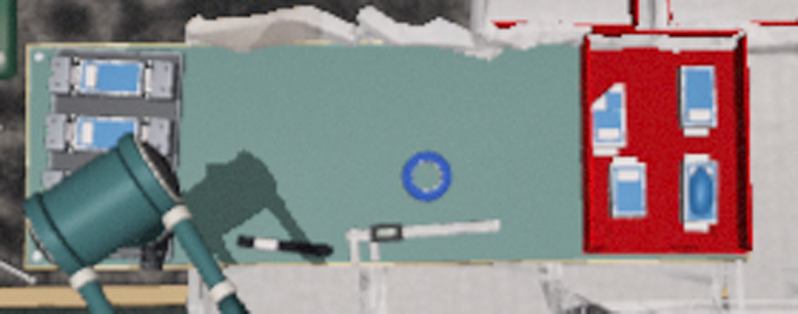

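```bash
python3 -c "
from h import *
print(bot.finish_job())"
```

```text
the job is handed in; nothing more can be done
None
```

The job is finished and handed in at about 60 s of the 208 s allowed; the hand-in gives no verdict.

**What I did:**
- **Switch off:** I flipped the charging dock's switch to off first, and the camera confirmed it.
- **Damaged packs:** I laid pack 1 (missing tab), pack 3 (broken corner), pack 4 (domed lid) and pack 6 (broken end) in the red tray.
- **Sound packs:** I pressed pack 5 into bay 3, pack 7 into bay 2 and pack 2 into bay 1. Each clicked home with no more than about 16 N of pressing.
- **Switch on:** I then flipped it back on, until it reached its stop.

**Last checks:**
- **Docked packs:** With all three docked, their lids were 110 mm above the bench, which is the height of a pack on its seat. They were flat and within about 1.1 mm of the bay centres.
- **Final view:** The camera's view of the bays was cut off at its edge (73 of 84 mm of each lid). This made the packs look about 5 mm off along the bay, so I relied on the earlier full views. The heights were unchanged.
- **Switch:** The tip is at x ≈ 0.355 m (about 0.350 m when on, about 0.318 m when off), and the wrist picture shows it leaning towards the bays. The top camera's two detections for it were false, both on packs in the tray.
- **Tray:** All four damaged packs are inside. Pack 3 now lies about 4 cm from where I put it, still well within the walls. I felt a 6 N sideways touch while lowering it, so either that or the announced knock moved it.

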